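# Change over the slide warmer with the spatula

## Task

Change over the slide warmer: with the spatula under them, lift the finished carriers off the warmer onto the cooling block and the fresh ones from the bench onto the warmer, one to a place, each pushed square and flush into the corner of its place (against the back fence and that place's side fence). When all are in, press the start button right down, and finish with the spatula lying on its mat. Do not lift carriers with the fingers, and leave the other things on the bench alone.

Things in the scene. Friction and masses are not known exactly. Their poses are not given: they have to be found in the camera images.
- warmer: slide warmer, light grey, fixed: deck 150 (x) x 250 (y) mm, top 25 mm above the bench. Origin under its centre on the bench; x points from the open front to the back fence, y to its left. Steel fences 14 mm high, 8 thick: a back fence along y, inner face at x +44 mm; two side fences from it to x -47 mm, each the left (+y) wall of a carrier place. Places 114 mm apart, open at the front
- cooler: cooling block, dark steel, fixed: deck 150 (x) x 250 (y) mm, top 25 mm above the bench. Origin under its centre on the bench; x points from the open front to the back fence, y to its left. Steel fences 14 mm high, 8 thick: a back fence along y, inner face at x +44 mm; two side fences from it to x -47 mm, each the right (-y) wall of a carrier place. Places 114 mm apart, open at the front
- bay0 (a point): left place of the warmer: where a carrier's origin lies, on the deck 25 mm above the bench, once pushed into the place's far left corner. From here the back fence is 44 mm along the warmer's x, its side fence 44 mm along +y; along -y the next fence is 62 mm away
- bay1 (a point): right place of the warmer: where a carrier's origin lies, on the deck 25 mm above the bench, once pushed into the place's far left corner. From here the back fence is 44 mm along the warmer's x, its side fence 44 mm along +y; along -y only deck, for 68 mm
- slot0 (a point): left place of the cooler: where a carrier's origin lies, on the deck 25 mm above the bench, once pushed into the place's far right corner. From here the back fence is 44 mm along the cooler's x, its side fence 44 mm along -y; along +y only deck, for 68 mm
- slot1 (a point): right place of the cooler: where a carrier's origin lies, on the deck 25 mm above the bench, once pushed into the place's far right corner. From here the back fence is 44 mm along the cooler's x, its side fence 44 mm along -y; along +y the next fence is 62 mm away
- start (a joint): travel of the round start button, 0 up to 0.006 m fully down; takes 4 N, springs back
- start_top (a point): centre of the top of the start button, 30 mm across, pressed straight down; it stands in a black housing on a white pod at the warmer's right end, 160 mm from the warmer's origin along its -y
- done0: slide carrier, finished, starts in the warmer: aluminium plate 88 x 88 mm with two glass slides on it, 13 mm tall in all, 150 g: 4 mm plate on two runners 9 mm high, 9 wide, along its edges at y = +-44 mm. Between them a tunnel runs along x under it, 70 wide, 9 high, open at both ends. Origin at the centre, level with the runners' feet; z up. Too wide for the gripper. All alike
- done1: slide carrier, finished, starts in the warmer: aluminium plate 88 x 88 mm with two glass slides on it, 13 mm tall in all, 150 g: 4 mm plate on two runners 9 mm high, 9 wide, along its edges at y = +-44 mm. Between them a tunnel runs along x under it, 70 wide, 9 high, open at both ends. Origin at the centre, level with the runners' feet; z up. Too wide for the gripper. All alike
- fresh0: slide carrier, fresh, starts on the bench: aluminium plate 88 x 88 mm with two glass slides on it, 13 mm tall in all, 150 g: 4 mm plate on two runners 9 mm high, 9 wide, along its edges at y = +-44 mm. Between them a tunnel runs along x under it, 70 wide, 9 high, open at both ends. Origin at the centre, level with the runners' feet; z up. Too wide for the gripper. All alike
- fresh1: slide carrier, fresh, starts on the bench: aluminium plate 88 x 88 mm with two glass slides on it, 13 mm tall in all, 150 g: 4 mm plate on two runners 9 mm high, 9 wide, along its edges at y = +-44 mm. Between them a tunnel runs along x under it, 70 wide, 9 high, open at both ends. Origin at the centre, level with the runners' feet; z up. Too wide for the gripper. All alike
- lifter: spatula, 180 g. Origin under the rear end of the blade; x points to the tip. Steel blade x 0 to 72 mm, 56 wide, 3 thick; at x = 0 a heel wall 56 wide stands up to z = 22 mm, against which a carrier can rest. Above, on a neck, a black handle bar along x from -70 to +25 mm, 22 wide (y), z = 58 to 82 mm; grip it across y at x about 5 mm (balance), z = 70 mm. Starts lying on the mat, blade down
- mat: flat grey mat 190 (x) x 90 (y) mm, under 1 mm thin, stuck to the bench, the spatula's place. Origin at its underside centre
- amber_jar: amber screw-top jar, 70 mm across, 100 tall, standing, to be left alone. Origin at its underside centre
- wash_bottle: white plastic wash bottle, 56 mm across, 150 tall, standing, to be left alone. Origin at its underside centre
- beaker: small glass beaker, 50 mm across, 55 tall, standing, to be left alone. Origin at its underside centre
- petri_dish: closed clear petri dish, 60 mm across, 15 tall, to be left alone. Origin at its underside centre
- tip_box: closed yellow pipette-tip box, 60 x 110 x 55 tall, to be left alone. Origin at its underside centre
- tube_rack: blue rack of capped tubes, 50 x 140 x 51 tall, to be left alone. Origin at its underside centre
- timer: white bench timer, 60 x 60 x 22 tall, to be left alone. Origin at its underside centre
Not all that is in view belongs to the job. There is more than one size of the lifter; the one meant has the size given above.

How it is judged:
By the outcome, as a careful person would: the job done as asked, in the order asked, and still so for the second after the job is handed in, with the robot touching nothing.
Of done0, done1, fresh0, fresh1 only 3 to 4 are there at a start; the rules pass over those that are not, and their reading is None.
At some moment in a run one of done0, done1, fresh0, fresh1 may be knocked a few centimetres aside while the robot is not near it.
It also fails if it takes over 210 s, if anything falls off the work surface, if the arm or the gripper's body presses on something with over 40 N, if the wrist force passes 120 N, or if a joint passes its speed limit or range.

## Robot

A 6-joint arm with a two-finger parallel gripper is mounted at the origin on the work surface. World frame = base frame: x ahead of the robot, y to its left, z up, the work surface at z = 0. Lengths are in m, angles in rad, forces in N, time in s.
With the tool pointing down it reaches from about 0.375 to 0.9 m from the base axis. Payload 3.1 kg.
Tool frame: the origin (TCP) lies midway between the tips of the shut fingers; the grasp point (between the pads) lies 19 mm behind it (grip_depth is the distance from the TCP to the grasp point, in m); y points along the fingers, z is the direction in which the jaws open and shut, and the axes are right-handed (so a half turn about y gives the same grasp; the last joint's range is limited). The gripper opens to 85 mm and grips with 20 to 120 N. Pads are 22 mm wide; open, the fingers measure 114 mm over their backs; the gripper's body (76 mm by 85 mm) begins 54 mm behind the grasp point. The pads swing forward as they close: fully open they stand 13 mm farther back than shut.
Start: joints at [1.103, 0.527, 1.433, -0, 1.181, -0.178], TCP at [0.179, 0.599, 0.231] pointing down, gripper open.
Joint ranges: [-3.08, 3.08], [-0.75, 2.2], [0.22, 2.44], [-1.43, 4.57], [0, 2.65], [-2.85, 2.85]. Speed limits (rad/s): [2.79, 2.79, 3.14, 3.14, 3.14, 3.14].

## Interface

Orientations are given as a unit quaternion [x, y, z, w].
In Python, from station import sense, snapshot, camera_model, sign_off, grip_depth gives the robot as it stands.
- The arm moves only by the tool play_rows, never from a script. Its argument "deltas" is a list of rows, each a list of 6 numbers: the shift along the tool's x, y, z in m, then the turn, a rotation vector about the tool's x, y, z in rad. A call has 1 to 12 rows; each row is the pose to reach, as a shift and turn from the pose commanded when the call began, along the tool's axes at that moment; what a row does not reach only later rows make up. A row lasts 1/10 s, in which the tool goes at most 50 mm and 8.59 degrees, less where a joint would pass 70% of its speed; a pose out of reach is approached as far as the arm can. A call with a gripper value outside its range is refused whole. "gripper" is the finger opening in m, from 0 to 0.0854, set as the call begins (left out, the last holds). The fingers move at their own pace and stop on an object; "force" is the grip in N (left out, the last holds). Time passes only in rows, so rows that repeat a pose let the fingers close. It gives the time, the measured TCP pose, the force and the opening at its end, in the units of the state.
- sense(): the state, without advancing time (a new reading comes with each control period).
- snapshot(name): name is "side" or "top"; returns the picture (400x640x3 uint8, red, green, blue); there is no depth.
- camera_model(name): a dict with "fx", "fy", "cx", "cy" (pixels), "distortion" ([k1, k2, p1, p2, k3] as OpenCV has them; the pictures are not rectified), "camera_from_world" (4x4, takes a point from world to camera coordinates). Camera axes: x right, y up, looking along -z (the intrinsics and any distortion apply to the point x, -y, -z); pixel columns grow to the right and rows downward; lengths in m; the calibration is good to about 2 mm. A picture is of the moment at which its call begins. camera_model takes no time and is no camera call.
- sign_off(): hands the job in, once; it reports no verdict.
The state is a dict: "t": time; "q": joint angles; "qd": joint speeds; "tau": joint torques, N m; "tcp_pos": TCP position; "tool_rot": TCP orientation; "force": force on the tool from outside, world axes, zero at the start; "ft_torque": the same for the moment, N m; "finger_gap": opening from 0.0 (shut) to 1.0 (fully open).
Only numpy, scipy, OpenCV 4.12 (cv2) and the standard library are available. Lean on these libraries where they do the work, as an engineer would, in place of code of your own. Each camera call takes 0.05 s, during which the arm holds its last target.

## Working session

There is one attempt and no reset: what is moved stays moved. The work goes in short steps, Python scripts to look and compute and a tool call to move; the robot and the scene stay as the last step left them, time stands still between calls to the robot, and variables do not carry over. Pictures are saved under pics/ and viewed, and the job is handed in when it is done.

Besides the shell and the picture viewer there is one more tool, called after ">>>" as a command line: name --pt "numbers of a row" for each row, then --argument value for the rest. play_rows: Moves the arm, as the interface text tells. Its arguments: {"type":"object","properties":{"deltas":{"type":"array"},"gripper":{"type":"number"},"force":{"type":"number"}},"required":["deltas"]}

```bash
ls; mkdir -p pics; python3 - <<'E'
from station import *
import cv2
s=sense();print(s)
for n in("top","side"):
    im=snapshot(n);cv2.imwrite(f"pics/{n}0.png",im[:,:,::-1]);c=camera_model(n);print(c)
print(grip_depth if not callable(grip_depth) else grip_depth())
E
```

```text
pics
{'t': 0.0, 'q': array([ 1.10250009e+00,  5.28474885e-01,  1.43388464e+00, -1.62033559e-05,
        1.18137960e+00, -1.78468221e-01]), 'qd': array([-0.00194996,  0.00010954,  0.00135161, -0.00027727,  0.00286444,
        0.00243904]), 'tau': array([-4.06972449e-04, -4.42363715e+01, -1.78023380e+01, -1.79416847e-04,
        8.45680333e-03,  2.76744413e-05]), 'tcp_pos': array([0.17825232, 0.5983096 , 0.23033387]), 'tool_rot': array([ 0.70041627, -0.10234533,  0.10187306, -0.69897379]), 'force': array([ 0.19249327,  0.36708876, -0.5469508 ]), 'ft_torque': array([-0.02305805,  0.02083353,  0.00607328]), 'finger_gap': 0.9973958690411823}
{'fx': 371.5434484628846, 'fy': 371.5434484628846, 'cx': 326.3407876219418, 'cy': 192.70776116176697, 'distortion': array([0.01745501, 0.        , 0.        , 0.        , 0.        ]), 'camera_from_world': array([[ 0.00503498, -0.99997308, -0.00533783,  0.07643627],
       [ 0.98213697,  0.00394096,  0.18812613, -0.51119545],
       [-0.18810003, -0.00618969,  0.98213037, -1.12191513],
       [ 0.        ,  0.        ,  0.        ,  1.        ]])}
{'fx': 402.39872265141764, 'fy': 402.39872265141764, 'cx': 322.14661080102496, 'cy': 198.51285429750857, 'distortion': array([0.01636846, 0.        , 0.        , 0.        , 0.        ]), 'camera_from_world': array([[ 0.75517204, -0.65547733,  0.0080416 , -0.34735585],
       [ 0.33297315,  0.39412589,  0.85661757, -0.2409931 ],
       [-0.5646628 , -0.644216  ,  0.5158892 , -0.92226605],
       [ 0.        ,  0.        ,  0.        ,  1.        ]])}
0.0187
```

View pics/top0.png

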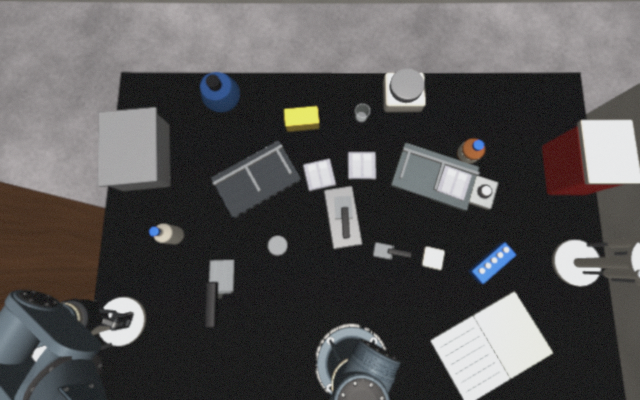

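View pics/side0.png

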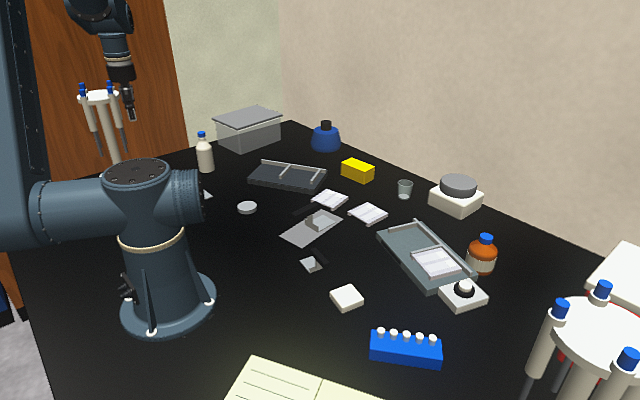

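```bash
cat > h.py <<'E'
import numpy as np, cv2
from station import *
def px2w(name,uv,z):
    c=camera_model(name);K=np.array([[c['fx'],0,c['cx']],[0,c['fy'],c['cy']],[0,0,1]])
    uv=np.atleast_2d(np.array(uv,float));z=np.broadcast_to(z,len(uv))
    p=cv2.undistortPoints(uv[:,None],K,c['distortion'])[:,0]
    d=np.c_[p[:,0],-p[:,1],-np.ones(len(p))]
    T=c['camera_from_world'];R=T[:3,:3];o=-R.T@T[:3,3];w=d@R
    return o+w*((z-o[2])/w[:,2])[:,None]
def w2px(name,P):
    c=camera_model(name);K=np.array([[c['fx'],0,c['cx']],[0,c['fy'],c['cy']],[0,0,1]])
    P=np.atleast_2d(np.array(P,float));T=c['camera_from_world'];q=P@T[:3,:3].T+T[:3,3]
    q=q*[1,-1,-1]
    return cv2.projectPoints(q,np.zeros(3),np.zeros(3),K,c['distortion'])[0][:,0]
def crop(im,x0,y0,w,h,f,out):
    o=cv2.resize(im[y0:y0+h,x0:x0+w],None,fx=f,fy=f,interpolation=cv2.INTER_CUBIC)
    cv2.imwrite(out,o[:,:,::-1])
E
python3 - <<'E'
import cv2
from h import crop
t=cv2.imread('pics/top0.png')[:,:,::-1];s=cv2.imread('pics/side0.png')[:,:,::-1]
crop(t,200,130,160,130,5,'pics/a1.png');crop(t,300,130,200,140,4,'pics/a2.png');crop(s,230,130,270,190,2.9,'pics/a3.png')
E
```

```text
(no output)
```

View pics/a1.png

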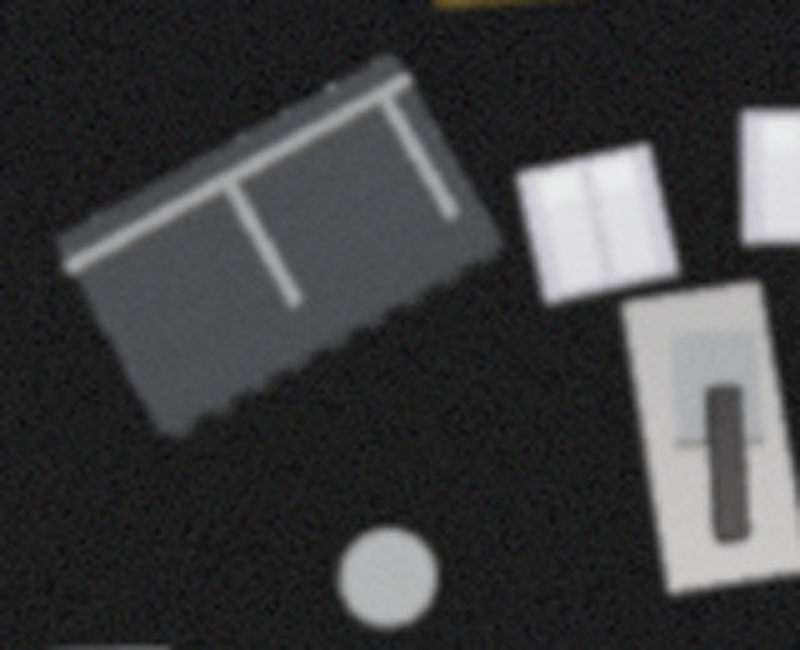

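View pics/a2.png

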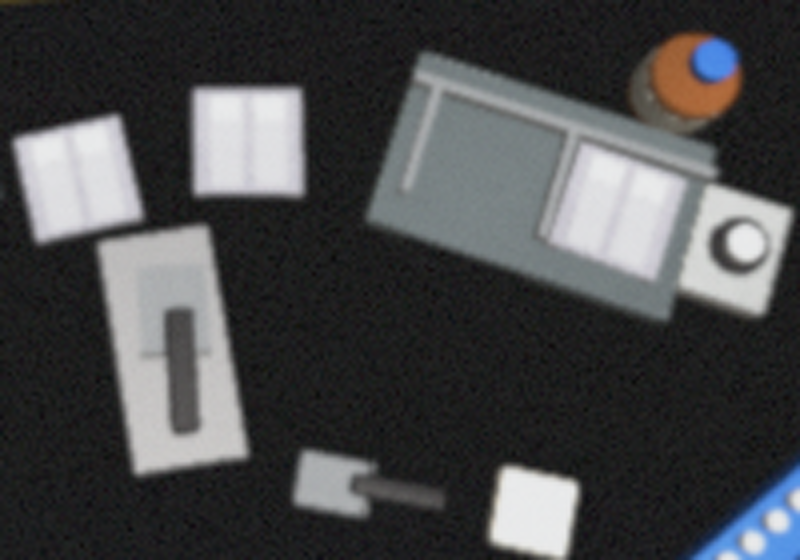

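View pics/a3.png

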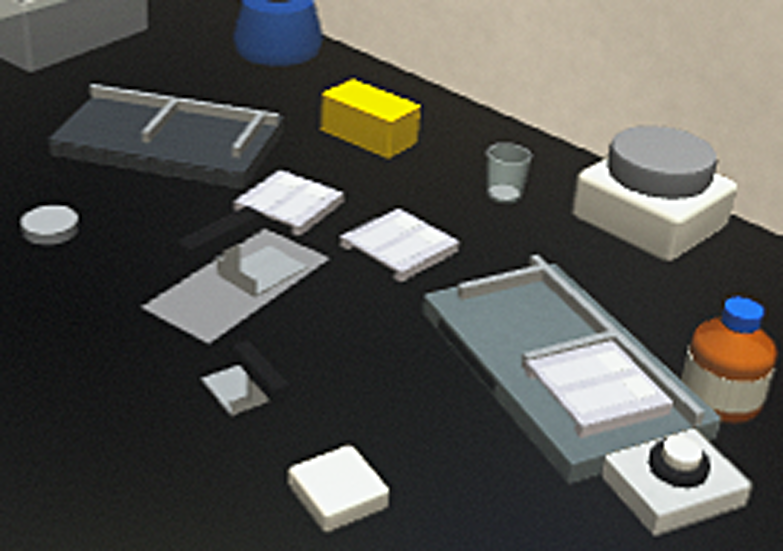

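```bash
cat > fit.py <<'E'
import numpy as np, cv2
from h import *
from scipy.optimize import least_squares
def rect(x0,x1,y0,y1,z): return [((x0,y0,z),(x1,y0,z)),((x1,y0,z),(x1,y1,z)),((x1,y1,z),(x0,y1,z)),((x0,y1,z),(x0,y0,z))]
M={}
def TF(p,P,z0=0):
    c,s=np.cos(p[2]),np.sin(p[2]);P=np.asarray(P)
    return np.c_[p[0]+c*P[:,0]-s*P[:,1],p[1]+s*P[:,0]+c*P[:,1],P[:,2]+z0]
def fit(ims,segs,p0,z0=0,cams=("top","side"),rng=(5,3,1.5),n=15,verbose=0,trim=2.5):
    """edge-aligned pose; segs list of 3d segments in the model frame"""
    p=np.array(p0,float)
    for r in rng:
        obs=[]
        for cam in cams:
            g=cv2.GaussianBlur(ims[cam].astype(np.float32),(0,0),0.7)
            for a,b in segs:
                t=np.linspace(.12,.88,n)[:,None];L=np.array(a)*(1-t)+np.array(b)*t
                uv=w2px(cam,TF(p,L,z0));d=uv[-1]-uv[0];nn=np.array([-d[1],d[0]])/np.linalg.norm(d)
                k=np.arange(-r,r+.01,.25)
                S=uv[:,None]+k[None,:,None]*nn
                V=cv2.remap(g,S[...,0].astype(np.float32),S[...,1].astype(np.float32),cv2.INTER_LINEAR)
                # average along the segment for robust shift, per 5-sample groups
                for i in range(0,n,5):
                    G=np.abs(np.gradient(V[i:i+5].mean(0),axis=0)).sum(-1)
                    j=int(G.argmax())
                    if G[j]<2.0 or j in(0,len(k)-1):continue
                    w=G[max(0,j-3):j+4];kk=(w*k[max(0,j-3):j+4]).sum()/w.sum()
                    m=i+2
                    obs.append((cam,L[m],uv[m]+kk*nn,nn))
        def res(q):
            out=[]
            for cam in cams:
                o=[x for x in obs if x[0]==cam]
                if not o: continue
                P=w2px(cam,TF(q,[x[1] for x in o],z0))
                out.append(((P-np.array([x[2] for x in o]))*np.array([x[3] for x in o])).sum(1))
            return np.concatenate(out)
        s=least_squares(res,p,x_scale=[.01,.01,.1],loss='soft_l1',f_scale=.3);p=s.x
    rr=res(p)
    return p,np.sqrt(np.median(rr**2)),len(rr)
def kabsch(uv,z,model):
    W=px2w("top",uv,z)[:,:2];m=np.array(model,float)
    a=m-m.mean(0);b=W-W.mean(0)
    th=np.arctan2((a[:,0]*b[:,1]-a[:,1]*b[:,0]).sum(),(a*b).sum())
    R=np.array([[np.cos(th),-np.sin(th)],[np.sin(th),np.cos(th)]])
    t=W.mean(0)-R@m.mean(0)
    return np.r_[t,th],np.linalg.norm(W-(m@R.T+t),axis=1)
CAR=rect(-.044,.044,-.044,.044,.013)
E
python3 - <<'E'
from fit import *
o1=lambda q:[((x+.5)/5-.5+200,(y+.5)/5-.5+130) for x,y in q]
o2=lambda q:[((x+.5)/4-.5+300,(y+.5)/4-.5+130) for x,y in q]
ims={n:cv2.imread(f'pics/{n}0.png') for n in("top","side")}
# order: backleft(+x,+y), backright(+x,-y), frontright, frontleft
sq=lambda a,b:[(a,b),(a,-b),(-a,-b),(-a,b)]
items={'freshA':(o1([(516,170),(650,143),(682,272),(547,305)]),.013,sq(.044,.044)),
'freshB':(o2([(192,88),(303,88),(305,195),(193,196)]),.013,sq(.044,.044)),
'done':(o2([(587,145),(688,178),(655,280),(552,240)]),.038,sq(.044,.044)),
'warmer':(o2([(425,50),(717,150),(668,322),(367,220)]),.025,sq(.075,.125)),
'cooler':(o1([(60,240),(390,55),(500,245),(175,435)]),.025,sq(.075,.125)),
'mat':(o2([(97,242),(207,225),(248,457),(135,475)]),.0,sq(.095,.045)),
'handle':(o1([(707,388),(738,385),(748,538),(716,543)]),.082,[(.025,.011),(.025,-.011),(-.07,-.011),(-.07,.011)])}
for k,(uv,z,m) in items.items():
    p,r=kabsch(uv,z,m);print(k,p.round(4),np.degrees(p[2]).round(2),'r',(r*1000).round(1))
    if k in('freshA','freshB','done','mat','warmer','cooler'):
        a,b=max(x for x,_ in m),max(y for _,y in m)
        for cams in(("top",),("side",),("top","side")):
            q,e,n=fit(ims,rect(-a,a,-b,b,z),p,cams=cams);print('  ',cams,q.round(4),np.degrees(q[2]).round(2),e.round(2),n)
# button
a=px2w("top",o2([(746,240)]),[0.05]);print(a)
for z in(.03,.04,.05,.06):
    print(z,px2w("top",o2([(746,240)]),z),px2w("side",[((684+.5)/2.9-.5+230,(450+.5)/2.9-.5+130)],z))
s=sense();from scipy.spatial.transform import Rotation as R
print(R.from_quat(s['tool_rot']).as_matrix().round(3))
E
```

```text
freshA [0.5801 0.1022 0.2329] 13.34 r [3.1 1.2 1.8 2.7]
   ('top',) [0.5796 0.1033 0.2377] 13.62 0.37 12
   ('side',) [0.5788 0.1026 0.2169] 12.43 0.08 12
   ('top', 'side') [0.5794 0.1028 0.2222] 12.73 0.23 24
freshB [ 0.6112 -0.0369  0.0044] 0.25 r [2.5 2.7 2.1 2.8]
   ('top',) [ 0.6113 -0.0364  0.0022] 0.12 0.49 12
   ('side',) [ 0.6109 -0.0376 -0.005 ] -0.29 0.09 12
   ('top', 'side') [ 0.6108 -0.0373 -0.0015] -0.08 0.25 24
done [ 0.5485 -0.3299 -0.3664] -20.99 r [3.6 2.1 1.7 1.8]
   ('top',) [ 0.5481 -0.3283 -0.3607] -20.67 0.09 12
   ('side',) [ 0.5483 -0.3286 -0.3655] -20.94 0.05 12
   ('top', 'side') [ 0.5483 -0.3282 -0.3625] -20.77 0.12 24
warmer [ 0.5729 -0.2736 -0.3402] -19.49 r [1.6 1.4 0.4 1.1]
   ('top',) [ 0.5733 -0.2716 -0.3336] -19.12 0.14 12
   ('side',) [ 0.5722 -0.2743 -0.3342] -19.15 0.14 12
   ('top', 'side') [ 0.5729 -0.2725 -0.332 ] -19.02 0.21 24
cooler [0.5631 0.3069 0.5457] 31.27 r [2.2 2.7 5.2 5.6]
   ('top',) [0.5627 0.3081 0.5388] 30.87 0.22 11
   ('side',) [0.5648 0.3077 0.553 ] 31.68 0.27 12
   ('top', 'side') [0.5638 0.3081 0.5377] 30.81 0.28 24
mat [0.4414 0.0263 0.1636] 9.38 r [1.4 1.1 1.3 1.1]
   ('top',) [0.4418 0.0266 0.165 ] 9.46 0.44 12
   ('side',) [0.4425 0.0264 0.1673] 9.59 0.05 12
   ('top', 'side') [0.4422 0.0264 0.1699] 9.74 0.21 24
handle [0.4368 0.0231 0.0602] 3.45 r [2.2 1.5 2.4 1.2]
[[ 0.52244917 -0.42211022  0.05      ]]
0.03 [[ 0.52648597 -0.43070645  0.03      ]] [[ 0.53839256 -0.41924102  0.03      ]]
0.04 [[ 0.52446757 -0.42640833  0.04      ]] [[ 0.52745236 -0.42393706  0.04      ]]
0.05 [[ 0.52244917 -0.42211022  0.05      ]] [[ 0.51651216 -0.42863311  0.05      ]]
0.06 [[ 0.52043076 -0.4178121   0.06      ]] [[ 0.50557196 -0.43332915  0.06      ]]
[[ 0.958 -0.001  0.286]
 [-0.286 -0.002  0.958]
 [-0.    -1.    -0.002]]
```

```bash
cat > go.py <<'E'
import sys,numpy as np
from station import sense
from scipy.spatial.transform import Rotation as R
def delta(x,y,z,yaw):
    s=sense();Rm=R.from_quat(s['tool_rot'])
    c,sn=np.cos(yaw),np.sin(yaw)
    Rt=R.from_matrix(np.array([[c,0,-sn],[sn,0,c],[0,-1,0]]))
    d=Rm.inv().apply(np.array([x,y,z])-s['tcp_pos']);r=(Rm.inv()*Rt).as_rotvec()
    return d,r
def show(x,y,z,yaw):
    d,r=delta(x,y,z,yaw);s=sense()
    M=R.from_quat(s['tool_rot']).as_matrix()
    print('tcp',s['tcp_pos'].round(4),'yaw',np.degrees(np.arctan2(M[1,0],M[0,0])).round(2),'delta mm',(d*1000).round(1),'rot',r.round(4),'F',s['force'].round(1))
if __name__=="__main__":
    a=[float(v) for v in sys.argv[1:]];show(*a[:3],np.radians(a[3]))
E
python3 - <<'E'
from fit import *
ims={n:cv2.imread(f'pics/{n}0.png') for n in("top","side")}
p0=[.4368,.0231,.0602]
print(fit(ims,rect(-.07,.025,-.011,.011,.082),p0,cams=("top",),rng=(3,2,1.5)))
print(fit(ims,rect(0,.072,-.028,.028,.003)[:3],p0,cams=("top",),rng=(2,1.5)))
print(fit(ims,rect(0,.072,-.028,.028,.001)[:3],p0,cams=("side",),rng=(3,2,1.5)))
p=np.array([.437,.0235,.065])
for cam in("top","side"):
    im=ims[cam].copy();im=cv2.resize(im,None,fx=5,fy=5,interpolation=cv2.INTER_CUBIC)
    for a,b in rect(-.07,.025,-.011,.011,.082)+rect(0,.072,-.028,.028,.003)+[((0,-.028,.022),(0,.028,.022))]:
        q=w2px(cam,TF(p,[a,b]))*5+2
        cv2.line(im,tuple(map(int,q[0])),tuple(map(int,q[1])),(0,0,255),1)
    o=(w2px(cam,[[*p[:2],.03]])[0]*5).astype(int)
    cv2.imwrite(f'pics/lf_{cam}.png',im[o[1]-220:o[1]+220,o[0]-250:o[0]+250])
import go
go.show(.437+.005*.998,.0235,.15,.062)
E
```

```text
(array([0.43671225, 0.0233875 , 0.06686133]), np.float64(0.21259898367815028), 12)
(array([0.43821029, 0.02411215, 0.05448654]), np.float64(0.1216785884765229), 8)
(array([0.43994318, 0.0248585 , 0.07713521]), np.float64(0.15086474486115456), 9)
tcp [0.1783 0.5984 0.2304] yaw -16.6 delta mm [ 417.    81.2 -475.4] rot [ 0.0018 -0.3518 -0.0006] F [ 0.8  0.3 -0.1]
```

View pics/lf_top.png

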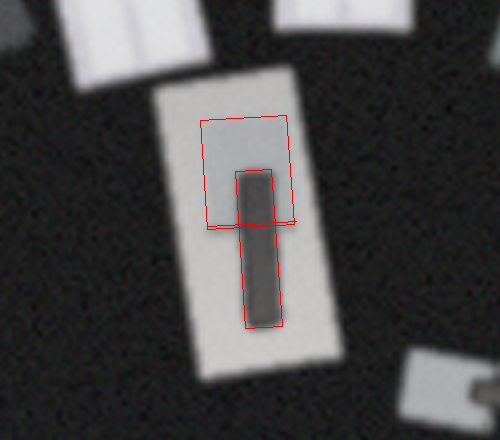

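View pics/lf_side.png

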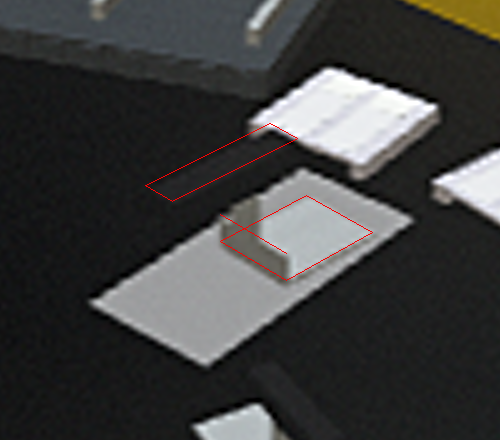

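>>> play_rows --pt "0.015 0 -0.017 0 -0.01 0" --pt "0.045 0 -0.051 0 -0.04 0" --pt "0.075 0 -0.085 0 -0.07 0" --pt "0.105 0 -0.12 0 -0.1 0" --pt "0.135 0 -0.154 0 -0.13 0" --pt "0.165 0 -0.188 0 -0.16 0" --pt "0.195 0 -0.222 0 -0.19 0" --pt "0.225 0 -0.256 0 -0.22 0" --pt "0.255 0 -0.29 0 -0.25 0" --pt "0.28 0 -0.32 0 -0.28 0" --pt "0.295 0 -0.337 0 -0.3 0" --pt "0.3 0 -0.342 0 -0.31 0" --gripper 0.06

```text
t: 1.3
tcp_pos: [0.3691, 0.1836, 0.2312]
tool_rot: [0.707, 0.006, -0.006, -0.707]
force: [-0.1, 0.7, 0.2]
finger_gap: 0.699
```

```bash
python3 go.py 0.4425 0.024 0.11 3.8
```

```text
tcp [0.3691 0.1836 0.2312] yaw 0.98 delta mm [  70.6  121.3 -160.8] rot [ 0.0003 -0.0493 -0.0001] F [-0.1  0.7  0.2]
```

>>> play_rows --pt "0.01 0 -0.02 0 -0.01 0" --pt "0.025 0.01 -0.05 0 -0.02 0" --pt "0.04 0.03 -0.085 0 -0.03 0" --pt "0.055 0.06 -0.12 0 -0.04 0" --pt "0.066 0.09 -0.15 0 -0.049 0" --pt "0.0705 0.115 -0.16 0 -0.049 0" --pt "0.0705 0.1215 -0.161 0 -0.049 0" --pt "0.0705 0.1215 -0.161 0 -0.049 0" --pt "0.0705 0.1215 -0.161 0 -0.049 0"

```text
t: 2.2
tcp_pos: [0.4418, 0.027, 0.1104]
tool_rot: [-0.707, -0.025, 0.025, 0.707]
force: [0.1, 0.1, -0.0]
finger_gap: 0.701
```

```bash
python3 go.py 0.4425 0.024 0.052 3.8; python3 - <<'E'
from h import *
t=snapshot('top');crop(t,290,150,130,110,6,'pics/b1.png')
s=snapshot('side');crop(s,230,150,200,150,4,'pics/b2.png')
E
```

```text
tcp [0.4418 0.027  0.1104] yaw 4.05 delta mm [ 0.5 58.4 -3.1] rot [-0.0002  0.0043  0.0001] F [ 0.1  0.1 -0. ]
```

View pics/b2.png

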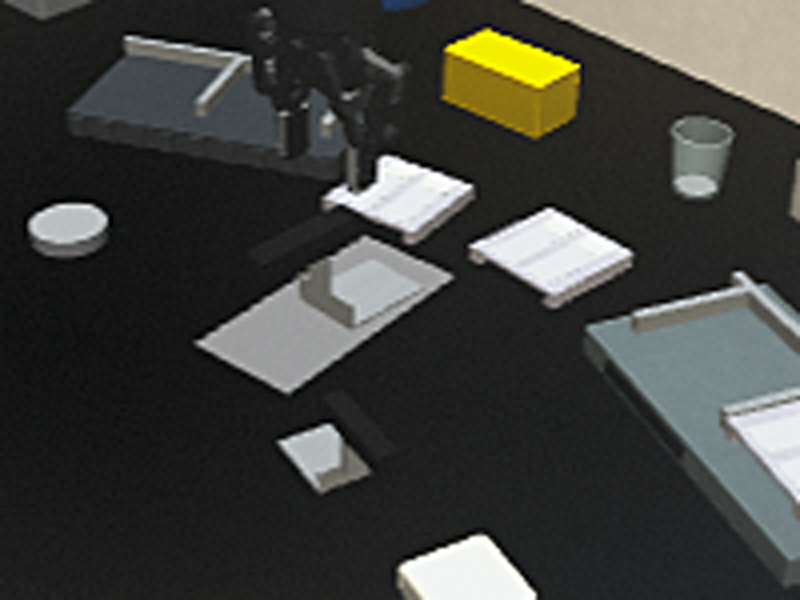

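>>> play_rows --pt "0.0005 0.008 -0.0015 0 0.004 0" --pt "0.0005 0.022 -0.003 0 0.004 0" --pt "0.0005 0.038 -0.003 0 0.004 0" --pt "0.0005 0.05 -0.003 0 0.004 0" --pt "0.0005 0.0575 -0.003 0 0.004 0" --pt "0.0005 0.0585 -0.003 0 0.004 0" --pt "0.0005 0.0585 -0.003 0 0.004 0"

```text
t: 3.0
tcp_pos: [0.4429, 0.0231, 0.0514]
tool_rot: [0.707, 0.023, -0.023, -0.707]
force: [0.5, -0.2, 0.1]
finger_gap: 0.698
```

>>> play_rows --pt "0 0 0 0 0 0" --pt "0 0 0 0 0 0" --pt "0 0 0 0 0 0" --pt "0 0 0 0 0 0" --pt "0 0 0 0 0 0" --pt "0 0 0 0 0 0" --pt "0 0 0 0 0 0" --pt "0 0 0 0 0 0" --pt "0 0 0 0 0 0" --pt "0 0 0 0 0 0" --gripper 0.0 --force 100

```text
t: 4.0
tcp_pos: [0.4431, 0.0229, 0.0519]
tool_rot: [0.707, 0.023, -0.023, -0.707]
force: [0.2, 0.2, 5.2]
finger_gap: 0.237
```

```bash
python3 go.py 0.4425 0.024 0.052 3.8; python3 - <<'E'
from h import *
s=snapshot('side');crop(s,230,150,200,150,4,'pics/c2.png')
print(sense()['finger_gap']*85.4)
E
```

```text
tcp [0.4431 0.0229 0.0519] yaw 3.74 delta mm [-0.5 -0.1  1.2] rot [ 0.0003 -0.0011  0.0011] F [0.2 0.2 5.2]
20.885926545852204
```

View pics/c2.png

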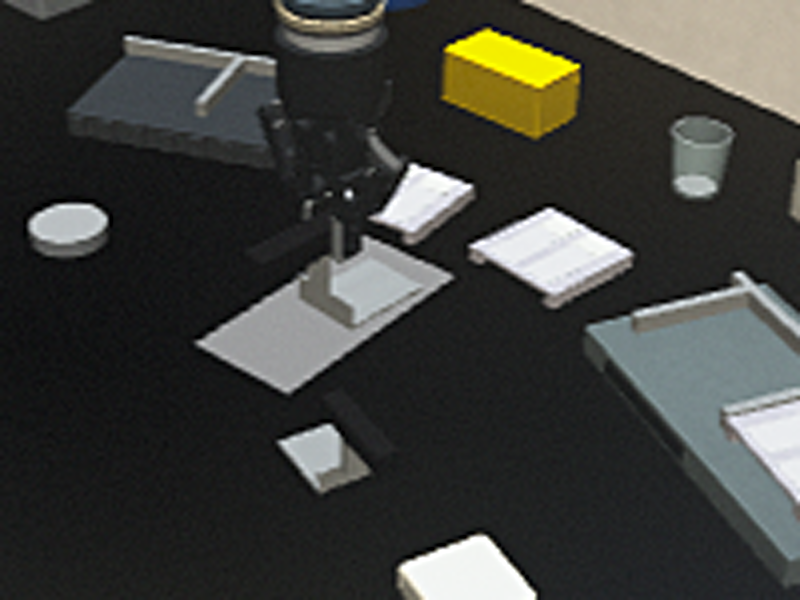

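>>> play_rows --pt "0 -0.005 0 0 0 0" --pt "0 -0.015 0 0 0 0" --pt "0 -0.03 0 0 0 0" --pt "0 -0.05 0 0 0 0" --pt "0 -0.07 0 0 0 0" --pt "0 -0.085 0 0 0 0" --pt "0 -0.095 0 0 0 0" --pt "0 -0.1 0 0 0 0" --pt "0 -0.1 0 0 0 0"

```text
t: 4.95
tcp_pos: [0.4429, 0.023, 0.1518]
tool_rot: [0.707, 0.023, -0.023, -0.707]
force: [0.4, -0.1, -1.1]
finger_gap: 0.242
```

```bash
python3 go.py 0.4305 -0.2835 0.14 -20.8; python3 - <<'E'
from h import *
s=snapshot('side');crop(s,230,100,200,150,4,'pics/d2.png')
E
```

```text
tcp [0.4429 0.023  0.1518] yaw 3.74 delta mm [ -32.4   11.9 -305. ] rot [1.000e-04 4.283e-01 1.000e-03] F [ 0.4 -0.1 -1.1]
```

View pics/d2.png

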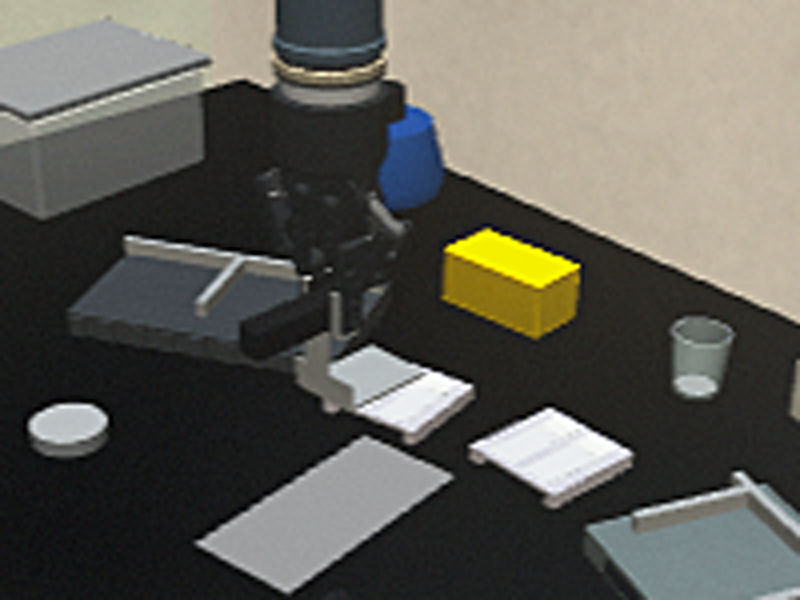

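>>> play_rows --pt "-0.001 0 -0.006 0 0.009 0" --pt "-0.003 0 -0.024 0 0.034 0" --pt "-0.006 0 -0.055 0 0.077 0" --pt "-0.01 0 -0.0915 0 0.128 0" --pt "-0.0135 0 -0.128 0 0.18 0" --pt "-0.018 0.003 -0.168 0 0.235 0" --pt "-0.022 0.006 -0.207 0 0.291 0" --pt "-0.026 0.009 -0.244 0 0.342 0" --pt "-0.029 0.01 -0.275 0 0.385 0" --pt "-0.0315 0.012 -0.296 0 0.415 0" --pt "-0.0325 0.012 -0.305 0 0.428 0" --pt "-0.0325 0.012 -0.305 0 0.428 0"

```text
t: 6.2
tcp_pos: [0.4297, -0.2844, 0.1386]
tool_rot: [-0.695, 0.129, -0.128, 0.696]
force: [-0.5, 0.1, -2.5]
finger_gap: 0.241
```

```bash
cat > look.py <<'E'
# look.py tag x y yawdeg z  [x0]: overlay fits of carriers & lifter in both views
import sys
from fit import *
import go
from scipy.spatial.transform import Rotation as R
def grab(tag):
    ims={}
    for n in("top","side"):
        im=snapshot(n)[:,:,::-1].copy();cv2.imwrite(f'pics/{n}_{tag}.png',im);ims[n]=im
    return ims
LIFT=rect(0,.072,-.028,.028,.003)+rect(-.07,.025,-.011,.011,.082)
def lifter_pose(off=.005,zo=.051):
    s=sense();M=R.from_quat(s['tool_rot']).as_matrix();yaw=np.arctan2(M[1,0],M[0,0])
    x,y,z=s['tcp_pos'];return [x-off*np.cos(yaw),y-off*np.sin(yaw),yaw],z-zo
def draw(ims,tag,objs,center,w=160,h=120,f=5):
    for cam in("top","side"):
        im=cv2.resize(ims[cam],None,fx=f,fy=f,interpolation=cv2.INTER_CUBIC)
        for segs,p,z0,col in objs:
            for a,b in segs:
                q=(w2px(cam,TF(p,[a,b],z0))+.5)*f-.5
                cv2.line(im,tuple(map(int,q[0])),tuple(map(int,q[1])),col,1)
        o=(w2px(cam,[center])[0]*f).astype(int);x0=min(max(o[0]-w*f//2,0),640*f-w*f);y0=min(max(o[1]-h*f//2,0),400*f-h*f)
        cv2.imwrite(f'pics/o_{cam}_{tag}.png',im[y0:y0+h*f,x0:x0+w*f])
E
python3 - <<'E'
from look import *
ims=grab('e');
d,e,n=fit(ims,CAR,[.5483,-.3282,-.3625],z0=.025);print(d.round(4),np.degrees(d[2]),e,n)
a=fit(ims,CAR,[.5483,-.3282,-.3625],z0=.025,cams=("side",));print(a)
a=fit(ims,CAR,[.5794,.1028,.2222]);print(a)
a=fit(ims,CAR,[.6108,-.0373,0]);print(a)
lp,lz=lifter_pose();print(lp,lz)
for c in ("top","side"): print(fit(ims,rect(0,.072,-.028,.028,.003),lp,lz,cams=(c,),rng=(3,2)))
draw(ims,'e',[(CAR,d,.025,(0,255,0)),(LIFT,lp,lz,(0,0,255))],[.5,-.3,.03])
go.show(.4305,-.2835,.0785,d[2])
E
```

```text
[ 0.5484 -0.3284 -0.3586] -20.54647851841673 0.08515190328631882 13
(array([ 0.54825099, -0.32844626, -0.36781735]), np.float64(0.05535706532084938), 12)
(array([0.57901212, 0.10284679, 0.23118762]), np.float64(0.2233047108229495), 24)
(array([ 0.61079164, -0.03729092, -0.00962523]), np.float64(0.1821172069028611), 24)
[np.float64(0.4248516843318199), np.float64(-0.2804379891716026), np.float64(-0.36240845465671884)] 0.08777937411467573Traceback (most recent call last):
  File "<stdin>", line 8, in <module>
  File "fit.py", line 38, in fit
    s=least_squares(res,p,x_scale=[.01,.01,.1],loss='soft_l1',f_scale=.3);p=s.x
    return func(*args, **kwargs)
    vector_fun = VectorFunction(
        fun_wrapped,
    ...<6 lines>...
        workers=workers
    )
    self._update_fun()
    ~~~~~~~~~~~~~~~~^^
    self.f = self.fun_wrapped(xp_copy(self.x))
             ~~~~~~~~~~~~~~~~^^^^^^^^^^^^^^^^^
    return np.atleast_1d(self.fun(x))
                         ~~~~~~~~^^^
    return self.f(x, *self.args, **self.kwargs)
           ~~~~~~^^^^^^^^^^^^^^^^^^^^^^^^^^^^^^
  File "fit.py", line 37, in res
    return np.concatenate(out)
           ~~~~~~~~~~~~~~^^^^^
ValueError: need at least one array to concatenate
```

```bash
python3 - <<'E'
from look import *
ims={n:cv2.imread(f'pics/{n}_e.png') for n in("top","side")}
d=[.5484,-.3284,-.3625]
lp,lz=lifter_pose()
for c in ("top","side"):
  try: print(fit(ims,rect(0,.072,-.028,.028,.003),lp,lz,cams=(c,),rng=(3,2)))
  except Exception as x: print(c,'none')
draw(ims,'e',[(CAR,d,.025,(0,255,0)),(LIFT,lp,lz,(0,0,255))],[.5,-.3,.03])
go.show(.4305,-.2835,.0785,d[2])
E
```

```text
top none
(array([ 0.42089172, -0.28022823, -0.37987133]), np.float64(0.41715985966322755), 10)
tcp [ 0.4295 -0.2822  0.1388] yaw -20.76 delta mm [ 1.5 60.3 -0.9] rot [-0.0014  0.0001 -0.0022] F [ 0.1  1.1 -1.2]
```

View pics/o_side_e.png

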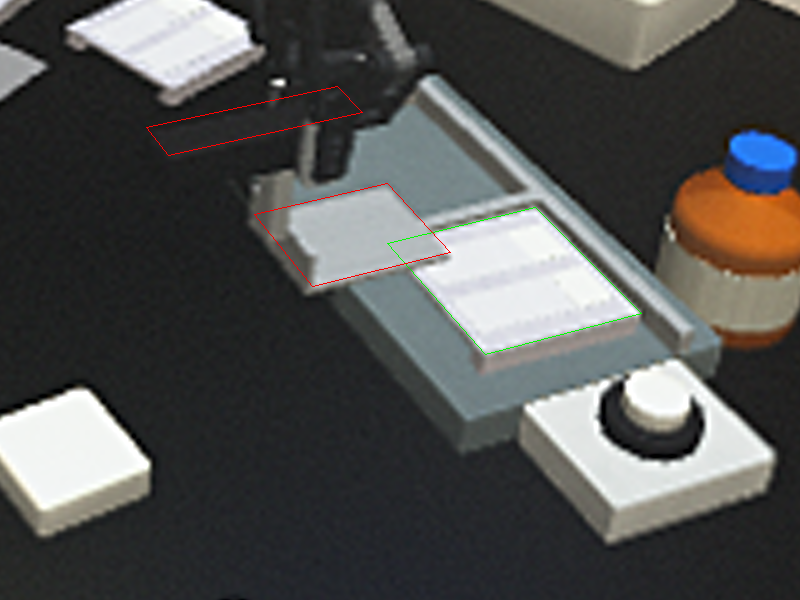

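View pics/o_top_e.png

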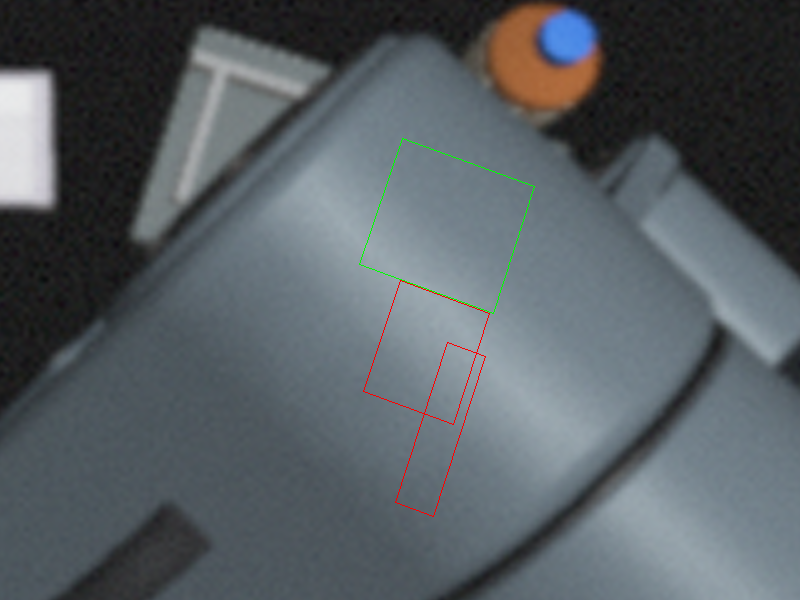

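>>> play_rows --pt "0.001 0.006 -0.001 0 0 -0.002" --pt "0.0015 0.018 -0.001 0 0 -0.002" --pt "0.0015 0.033 -0.001 0 0 -0.002" --pt "0.0015 0.047 -0.001 0 0 -0.002" --pt "0.0015 0.056 -0.001 0 0 -0.002" --pt "0.0015 0.06 -0.001 0 0 -0.002" --pt "0.0015 0.06 -0.001 0 0 -0.002" --pt "0.0015 0.06 -0.001 0 0 -0.002"

```text
t: 7.1
tcp_pos: [0.4315, -0.2851, 0.0795]
tool_rot: [0.696, -0.127, 0.128, -0.695]
force: [0.0, -1.0, -1.4]
finger_gap: 0.242
```

```bash
python3 - <<'E'
from look import *
ims=grab('f')
d=[.5484,-.3284,-.3625]
lp,lz=lifter_pose();print(lz)
print(fit(ims,rect(0,.072,-.028,.028,.003),lp,lz,cams=("side",),rng=(3,2)))
draw(ims,'f',[(CAR,d,.025,(0,255,0)),(LIFT,lp,lz,(0,0,255))],[.5,-.3,.03],w=100,h=75,f=8)
c,s=np.cos(d[2]),np.sin(d[2])
go.show(d[0]-(.044+.005-.012)*c,d[1]-(.044+.005-.012)*s,.0785,d[2])
go.show(d[0]-(.044-.005)*c,d[1]-(.044-.005)*s,.0785,d[2])
E
```

```text
0.028852330202282526
(array([ 0.42507865, -0.28464051, -0.34523224]), np.float64(0.04576155062142251), 10)
tcp [ 0.4316 -0.2853  0.0799] yaw -20.79 delta mm [87.5  1.6  1.1] rot [ 0.0006 -0.0003  0.0032] F [-0.2 -0.5 -1.2]
tcp [ 0.4316 -0.2853  0.0799] yaw -20.79 delta mm [85.5  1.6  1.1] rot [ 0.0006 -0.0003  0.0032] F [-0.2 -0.5 -1.2]
```

View pics/o_side_f.png

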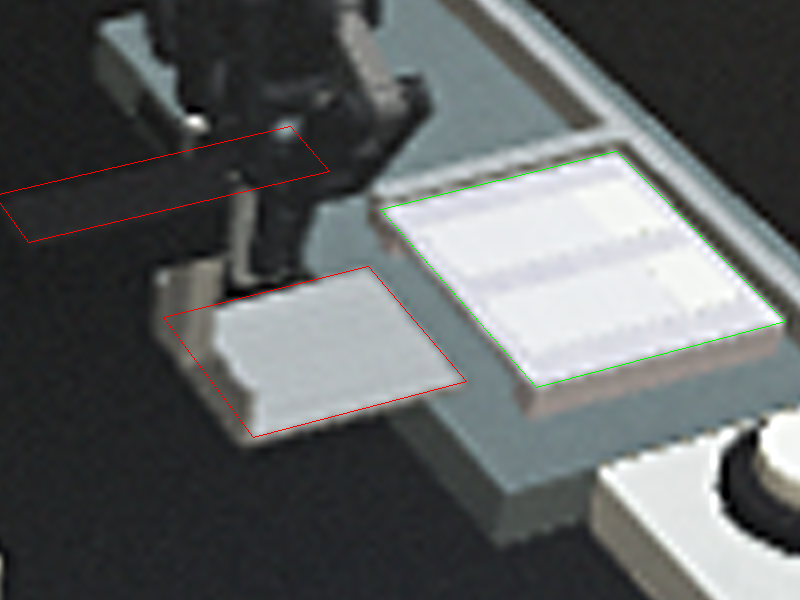

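>>> play_rows --pt "0 0.0013 0.001 0 0 0.003" --pt "0.004 0.0013 0.001 0 0 0.003" --pt "0.012 0.0013 0.001 0 0 0.003" --pt "0.022 0.0013 0.001 0 0 0.003" --pt "0.034 0.0013 0.001 0 0 0.003" --pt "0.046 0.0013 0.001 0 0 0.003" --pt "0.058 0.0013 0.001 0 0 0.003" --pt "0.068 0.0013 0.001 0 0 0.003" --pt "0.076 0.0013 0.001 0 0 0.003" --pt "0.081 0.0013 0.001 0 0 0.003" --pt "0.083 0.0013 0.001 0 0 0.003" --pt "0.083 0.0013 0.001 0 0 0.003"

```text
t: 8.4
tcp_pos: [0.5092, -0.3134, 0.0781]
tool_rot: [-0.695, 0.128, -0.127, 0.696]
force: [-0.2, -0.8, -1.9]
finger_gap: 0.241
```

```bash
python3 - <<'E'
from look import *
ims=grab('g')
d=[.5484,-.3284,-.3625]
lp,lz=lifter_pose();print(lz)
print(fit(ims,CAR,d,.025,cams=("side",),rng=(3,2)))
draw(ims,'g',[(CAR,d,.025,(0,255,0)),(LIFT,lp,lz,(0,0,255))],[.5,-.3,.03],w=100,h=75,f=8)
c,s=np.cos(d[2]),np.sin(d[2])
go.show(d[0]-(.044-.005)*c,d[1]-(.044-.005)*s,.0785,d[2])
E
```

```text
0.027072693914974737
(array([ 0.5488013 , -0.32862185, -0.35551109]), np.float64(0.0511258900274672), 11)
tcp [ 0.5087 -0.3132  0.0781] yaw -20.79 delta mm [ 3.5 -0.4 -0.2] rot [-0.0003 -0.0003 -0.0019] F [-0.1 -0.6 -2.4]
```

View pics/o_side_g.png

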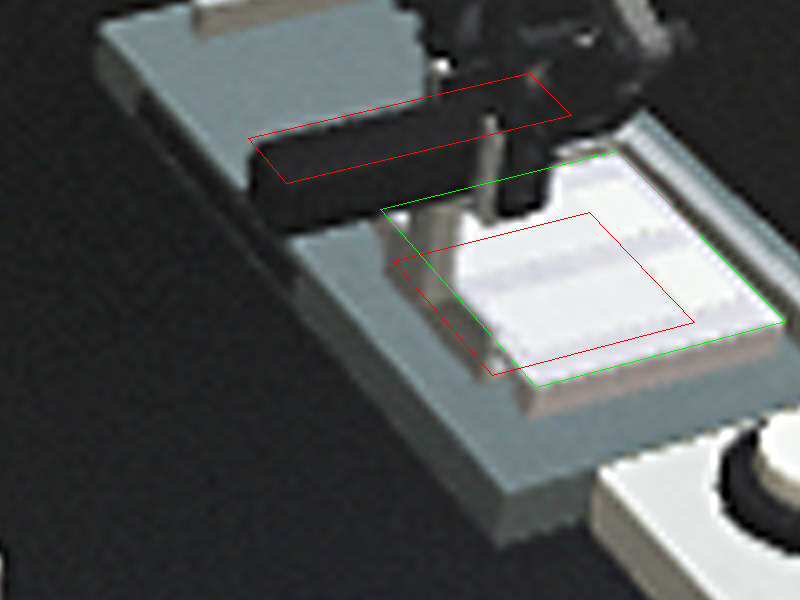

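>>> play_rows --pt "0.002 0 0 0 0 0" --pt "0.002 -0.002 0 0 0 0" --pt "0.002 -0.005 0 0 0 0" --pt "0.002 -0.009 0 0 0 0" --pt "0.002 -0.014 0 0 0 -0.01" --pt "0.002 -0.02 0 0 0 -0.03" --pt "0.002 -0.028 0 0 0 -0.05" --pt "0.002 -0.036 0 0 0 -0.05" --pt "0.002 -0.044 0 0 0 -0.05" --pt "0.002 -0.05 0 0 0 -0.05" --pt "0.002 -0.053 0 0 0 -0.05" --pt "0.002 -0.053 0 0 0 -0.05"

```text
t: 9.7
tcp_pos: [0.5115, -0.3145, 0.1318]
tool_rot: [0.699, -0.11, 0.145, -0.692]
force: [0.2, -0.2, -3.5]
finger_gap: 0.239
```

```bash
python3 - <<'E'
from look import *
ims=grab('h')
lp,lz=lifter_pose();print(lz)
draw(ims,'h',[(LIFT,lp,lz,(0,0,255))],[.5,-.3,.06],w=100,h=75,f=8)
# cooler slot0 approach
C=[.5638,.3081,.5377]
go.show(*TF(C,[[-.15,.062,.13]])[0],C[2])
E
```

```text
0.08002270558645166
tcp [ 0.511  -0.3141  0.131 ] yaw -20.78 delta mm [-312.9  -14.2  521.4] rot [ 0.0218 -0.9002  0.0453] F [-0.  -0.5 -3.6]
```

View pics/o_side_h.png

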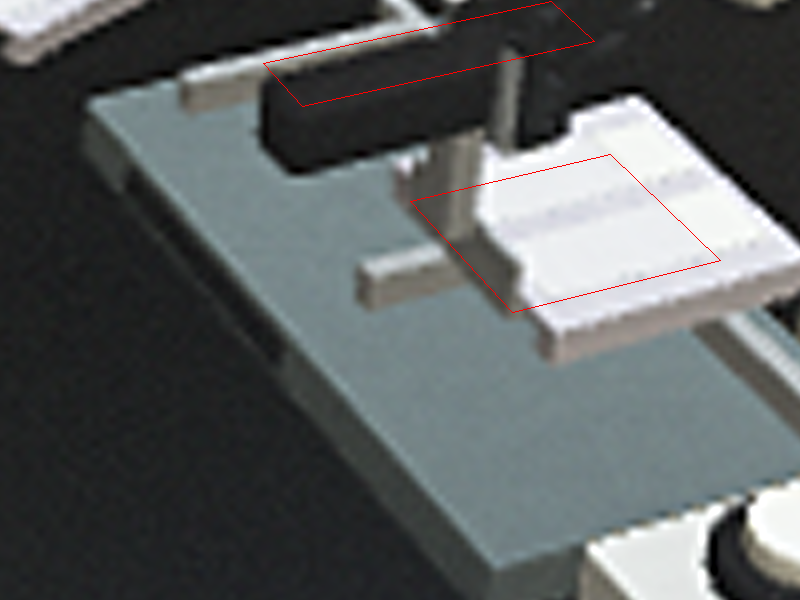

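>>> play_rows --pt "-0.003 0 0.005 0 -0.009 0" --pt "-0.011 -0.001 0.018 0.002 -0.032 0" --pt "-0.023 -0.001 0.039 0.003 -0.068 0" --pt "-0.041 -0.002 0.068 0.006 -0.117 0" --pt "-0.059 -0.003 0.099 0.008 -0.171 0" --pt "-0.078 -0.004 0.13 0.011 -0.225 0" --pt "-0.097 -0.004 0.162 0.014 -0.279 0" --pt "-0.115 -0.005 0.193 0.016 -0.333 0" --pt "-0.133 -0.006 0.222 0.019 -0.382 0" --pt "-0.145 -0.007 0.243 0.02 -0.418 0" --pt "-0.153 -0.007 0.256 0.022 -0.441 0" --pt "-0.156 -0.007 0.261 0.022 -0.45 0"

```text
t: 11.0
tcp_pos: [0.4566, -0.013, 0.1305]
tool_rot: [-0.705, -0.049, 0.015, 0.707]
force: [-0.3, -0.3, -3.6]
finger_gap: 0.237
```

```bash
python3 - <<'E'
from look import *
ims=grab('i')
lp,lz=lifter_pose();print(lz)
draw(ims,'i',[(LIFT,lp,lz,(0,0,255))],[.5,-0.0,.06],w=160,h=120,f=5)
C=[.5638,.3081,.5377]
go.show(*TF(C,[[-.15,.062,.13]])[0],C[2])
E
```

```text
0.07958325840881786
tcp [ 0.4577 -0.0143  0.1306] yaw 5.11 delta mm [-27.7  -0.9 302.5] rot [ 0.0113 -0.4485  0.0482] F [ 0.1  0.3 -2.3]
```

View pics/o_side_i.png

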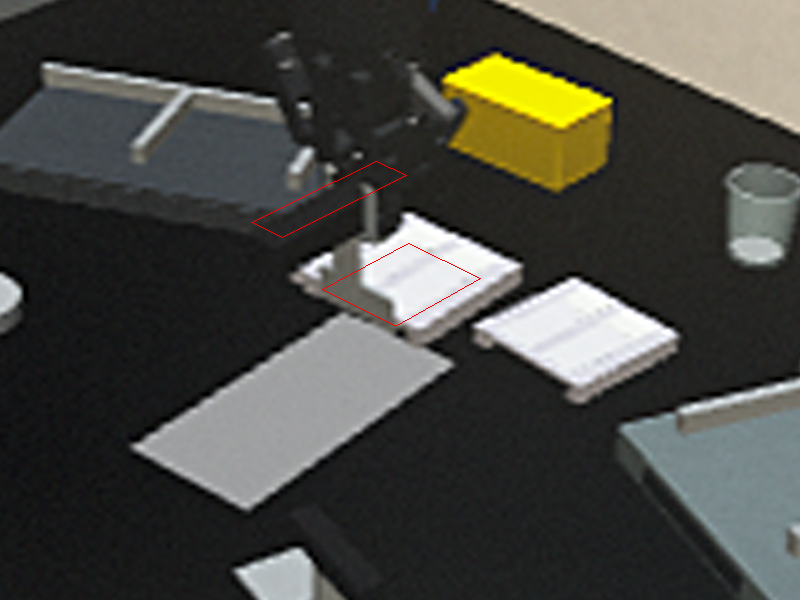

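>>> play_rows --pt "-0.001 0 0.006 0 -0.009 0" --pt "-0.002 0 0.021 0.002 -0.031 0" --pt "-0.004 0 0.045 0.003 -0.067 0" --pt "-0.007 0 0.079 0.006 -0.117 0" --pt "-0.011 0 0.115 0.008 -0.171 0" --pt "-0.014 0 0.151 0.011 -0.225 0" --pt "-0.017 -0.001 0.187 0.014 -0.278 0" --pt "-0.021 -0.001 0.223 0.016 -0.332 0" --pt "-0.024 -0.001 0.257 0.019 -0.382 0" --pt "-0.026 -0.001 0.281 0.02 -0.418 0" --pt "-0.0275 -0.001 0.296 0.022 -0.44 0" --pt "-0.028 -0.001 0.302 0.022 -0.449 0"

```text
t: 12.3
tcp_pos: [0.4038, 0.2845, 0.13]
tool_rot: [-0.677, -0.205, 0.171, 0.686]
force: [-1.0, -0.4, -3.1]
finger_gap: 0.236
```

```bash
python3 - <<'E'
from look import *
ims=grab('j')
lp,lz=lifter_pose();print(lz)
C=[.5638,.3081,.5377]
for cams in(("top",),("side",),("top","side")):
    print(fit(ims,rect(-.075,.075,-.125,.125,.025),C,cams=cams,rng=(3,2,1.5)))
CO=rect(-.075,.075,-.125,.125,.025)+rect(.044,.052,-.125,.125,.039)+rect(-.047,.044,.005,.013,.039)+rect(-.047,.044,-.109,-.101,.039)
draw(ims,'j',[(LIFT,lp,lz,(0,0,255)),(CO,C,0,(0,255,0))],[.52,.3,.06],w=130,h=100,f=6)
go.show(*TF(C,[[-.15,.062,.13]])[0],C[2])
E
```

```text
0.07901197068865679
(array([0.56420801, 0.30904857, 0.53567978]), np.float64(0.24558526584254262), 10)
(array([0.56512242, 0.30818522, 0.54679849]), np.float64(0.49120801247458296), 11)
(array([0.56438817, 0.30861419, 0.53790525]), np.float64(0.2507951811917005), 21)
tcp [0.4038 0.2836 0.13  ] yaw 30.79 delta mm [-0.  0.  1.] rot [ 0.0003 -0.0003  0.0491] F [ 0.4 -0.5 -2.5]
```

View pics/o_side_j.png

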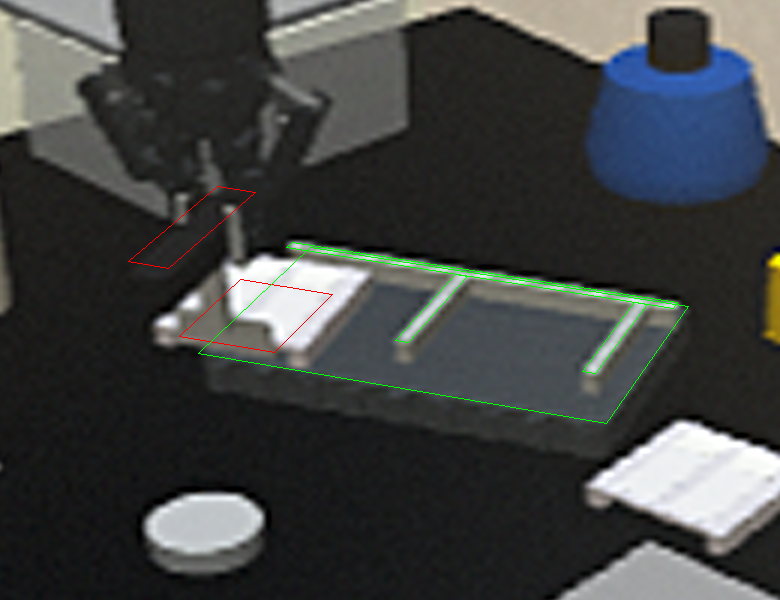

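View pics/o_top_j.png

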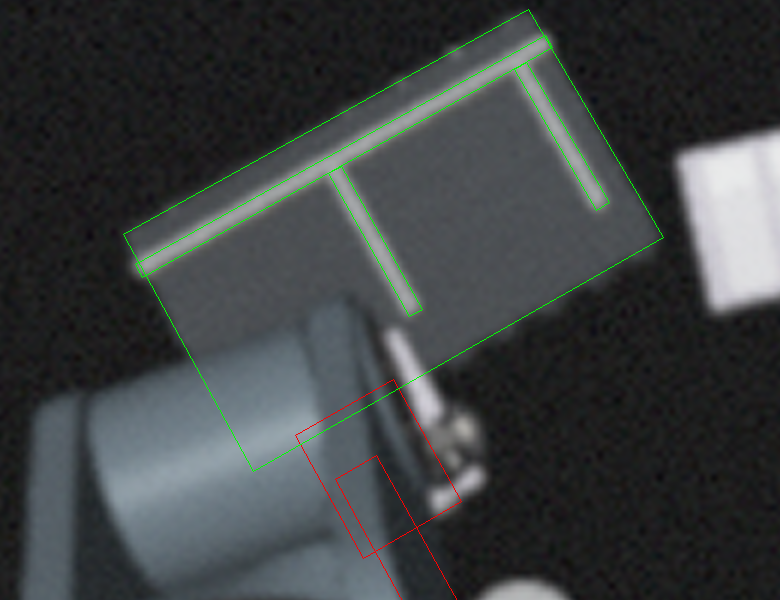

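>>> play_rows --pt "0.003 0 0.001 0 0 0" --pt "0.01 0.0005 0.002 0 0 0" --pt "0.02 0.001 0.002 0 0 0" --pt "0.032 0.0015 0.002 0 0 0" --pt "0.045 0.002 0.002 0 0 0" --pt "0.058 0.003 0.002 0 0 0" --pt "0.071 0.0035 0.002 0 0 0" --pt "0.082 0.004 0.002 0 0 0" --pt "0.09 0.0045 0.002 0 0 0.01" --pt "0.095 0.005 0.002 0 0 0.03" --pt "0.097 0.005 0.002 0 0 0.045" --pt "0.097 0.005 0.002 0 0 0.049"

```text
t: 13.6
tcp_pos: [0.4865, 0.3353, 0.1298]
tool_rot: [0.682, 0.188, -0.188, -0.682]
force: [1.2, 0.0, -3.4]
finger_gap: 0.243
```

```bash
python3 - <<'E'
from look import *
ims=grab('k')
lp,lz=lifter_pose();print(lz)
C=[.5643,.3085,.5377]
CO=rect(-.075,.075,-.125,.125,.025)+rect(.044,.052,-.125,.125,.039)+rect(-.047,.044,.005,.013,.039)+rect(-.047,.044,-.109,-.101,.039)
draw(ims,'k',[(LIFT,lp,lz,(0,0,255)),(CO,C,0,(0,255,0))],[.52,.3,.06],w=130,h=100,f=6)
go.show(*TF(C,[[-.053,.064,.0775]])[0],C[2])
c0=TF(lp,[[.044,0,0]])[0]
print(fit(ims,CAR,[c0[0],c0[1],C[2]],lz-.006,cams=("side",)),c0)
E
```

```text
0.07869977333054604
tcp [0.4856 0.3349 0.1297] yaw 30.79 delta mm [ 1.1 52.2  1. ] rot [-0.     -0.0004 -0.0008] F [-1.2  0.1 -2.5]
(array([0.51770424, 0.35337477, 0.51381482]), np.float64(0.12315474400176424), 10) [0.51910125 0.35488301 0.        ]
```

View pics/o_side_k.png

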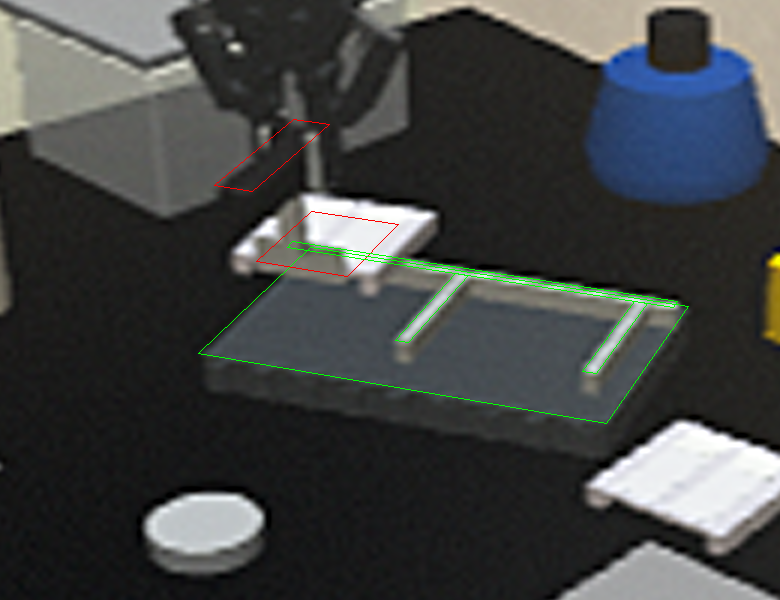

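>>> play_rows --pt "0.001 0.004 0.001 0 0 0" --pt "0.001 0.012 0.001 0 0 0" --pt "0.001 0.022 0.001 0 0 0" --pt "0.001 0.031 0.001 0 0 0" --pt "0.001 0.038 0.001 0 0 0" --pt "0.001 0.043 0.001 0 0 0" --pt "0.001 0.046 0.001 0 0 0" --pt "0.001 0.049 0.001 0 0 0" --pt "0.001 0.051 0.001 0 0 0" --pt "0.001 0.052 0.001 0 0 0" --pt "0.001 0.052 0.001 0 0 0"

```text
t: 14.8
tcp_pos: [0.4864, 0.3365, 0.0781]
tool_rot: [-0.682, -0.188, 0.187, 0.682]
force: [-0.2, -0.5, -1.1]
finger_gap: 0.239
```

```bash
python3 - <<'E'
from look import *
ims=grab('l')
lp,lz=lifter_pose();print(lz)
C=[.5643,.3085,.5377]
CO=rect(-.075,.075,-.125,.125,.025)+rect(.044,.052,-.125,.125,.039)+rect(-.047,.044,.005,.013,.039)+rect(-.047,.044,-.109,-.101,.039)
draw(ims,'l',[(LIFT,lp,lz,(0,0,255)),(CO,C,0,(0,255,0))],[.52,.3,.06],w=130,h=100,f=6)
go.show(*TF(C,[[-.039,.064,.0775]])[0],C[2])
c0=TF(lp,[[.044,0,0]])[0]
q=fit(ims,CAR,[c0[0],c0[1],C[2]],.025,cams=("side",));print(q,c0)
cc,ss=np.cos(C[2]),np.sin(C[2]);d=q[0][:2]-C[:2];print('local',cc*d[0]+ss*d[1],-ss*d[0]+cc*d[1])
E
```

```text
0.02715938993667228
tcp [0.4863 0.3365 0.0782] yaw 30.79 delta mm [13.6  0.7  0. ] rot [ 0.0002 -0.0004  0.0006] F [-0.2  1.  -2.3]
(array([0.54180777, 0.35418821, 0.16302865]), np.float64(0.3338052912458958), 10) [0.51985328 0.35644218 0.        ]
local 0.004081434754210699 0.050760760756423315
```

View pics/o_side_l.png

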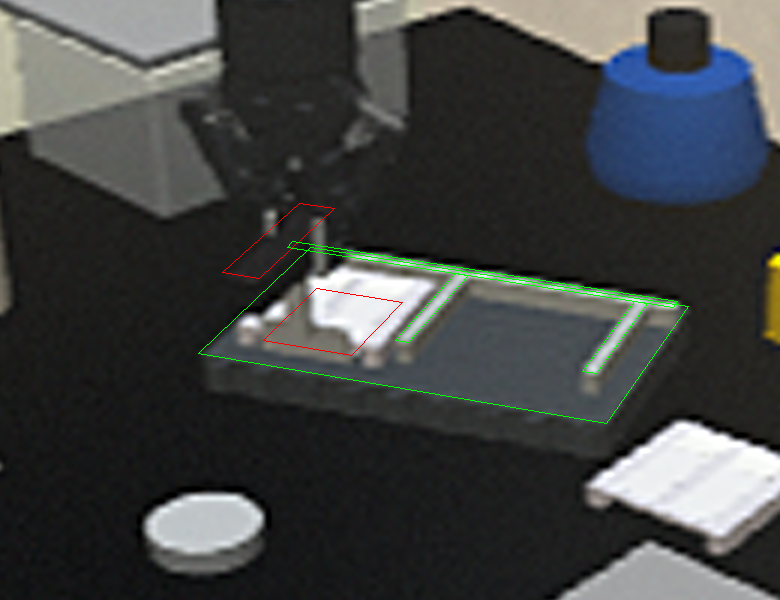

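>>> play_rows --pt "0.002 0 0 0 0 0" --pt "0.004 0 0 0 0 0" --pt "0.006 0 0 0 0 0" --pt "0.008 0 0 0 0 0" --pt "0.01 0 0 0 0 0" --pt "0.011 0 0 0 0 0" --pt "0.012 0 0 0 0 0" --pt "0.013 0 0 0 0 0" --pt "0.0135 0 0 0 0 0" --pt "0.014 0 0 0 0 0"

```text
t: 15.9
tcp_pos: [0.4983, 0.3436, 0.0779]
tool_rot: [0.682, 0.188, -0.188, -0.682]
force: [-0.9, -0.5, -1.3]
finger_gap: 0.24
```

```bash
python3 - <<'E'
import go;import numpy as np
from scipy.spatial.transform import Rotation as R
from station import sense
s=sense();print(R.from_quat(s['tool_rot']).inv().apply(s['force']).round(2));
from fit import *
C=[.5643,.3085,.5377];go.show(*TF(C,[[-.039,.05,.0775]])[0],C[2])
E
```

```text
[-1.04  1.29  0.02]
tcp [0.4983 0.3436 0.0779] yaw 30.78 delta mm [ -0.2   0.4 -14. ] rot [ 0.0001 -0.0004  0.    ] F [-0.9 -0.5 -1.3]
```

Continue forward in small steps until the force rises.

>>> play_rows --pt "0.0005 0 0 0 0 0" --pt "0.001 0 0 0 0 0" --pt "0.0015 0 0 0 0 0" --pt "0.002 0 0 0 0 0" --pt "0.002 0 0 0 0 0"

```text
t: 16.4
tcp_pos: [0.4991, 0.3441, 0.0778]
tool_rot: [0.682, 0.187, -0.188, -0.682]
force: [-2.6, -2.4, -0.0]
finger_gap: 0.236
```

```bash
cat > tf.py <<'E'
from scipy.spatial.transform import Rotation as R
from station import sense
s=sense();print('tool F',R.from_quat(s['tool_rot']).inv().apply(s['force']).round(2),s['tcp_pos'].round(4))
E
python3 tf.py
```

```text
tool F [-3.47  0.02 -0.77] [0.4991 0.3441 0.0778]
```

>>> play_rows --pt "-0.002 0 0 0 0 0" --pt "-0.002 0 -0.002 0 0 0" --pt "-0.002 0 -0.004 0 0 0" --pt "-0.002 0 -0.006 0 0 0" --pt "-0.002 0 -0.008 0 0 0" --pt "-0.002 0 -0.0095 0 0 0" --pt "-0.002 0 -0.011 0 0 0" --pt "-0.002 0 -0.012 0 0 0" --pt "-0.002 0 -0.013 0 0 0" --pt "-0.002 0 -0.013 0 0 0"

```text
t: 17.4
tcp_pos: [0.505, 0.3323, 0.0779]
tool_rot: [0.682, 0.188, -0.188, -0.682]
force: [-0.2, 0.0, -1.1]
finger_gap: 0.242
```

```bash
python3 tf.py
```

```text
tool F [-0.15  1.07  0.11] [0.505  0.3323 0.0779]
```

>>> play_rows --pt "0 0 -0.0005 0 0 0" --pt "0 0 -0.001 0 0 0" --pt "0 0 -0.0015 0 0 0" --pt "0 0 -0.002 0 0 0" --pt "0 0 -0.0025 0 0 0" --pt "0 0 -0.0025 0 0 0"

```text
t: 18.0
tcp_pos: [0.5054, 0.3313, 0.078]
tool_rot: [-0.681, -0.187, 0.188, 0.683]
force: [-3.1, 5.5, -1.0]
finger_gap: 0.237
```

```bash
python3 tf.py
```

```text
tool F [0.14 1.01 6.34] [0.5054 0.3313 0.078 ]
```

>>> play_rows --pt "0 0 0.0015 0 0 0" --pt "0.001 0 0.0015 0 0 0" --pt "0.002 0 0.0015 0 0 0" --pt "0.0025 0 0.0015 0 0 0" --pt "0.003 0 0.0015 0 0 0" --pt "0.003 0 0.0015 0 0 0"

```text
t: 18.6
tcp_pos: [0.5063, 0.3322, 0.0775]
tool_rot: [0.682, 0.186, -0.189, -0.681]
force: [-5.4, -0.2, 0.9]
finger_gap: 0.242
```

```bash
python3 tf.py
```

```text
tool F [-4.74 -0.89  2.63] [0.5063 0.3322 0.0775]
```

>>> play_rows --pt "-0.001 0 -0.0005 0 0 0" --pt "-0.0015 0 -0.001 0 0 0" --pt "-0.0015 0 -0.0015 0 0 0" --pt "-0.0015 0 -0.0015 0 0 0"

```text
t: 19.0
tcp_pos: [0.5063, 0.3318, 0.0775]
tool_rot: [-0.681, -0.187, 0.188, 0.682]
force: [-5.8, 3.5, -0.9]
finger_gap: 0.241
```

```bash
python3 tf.py
```

```text
tool F [-3.21  0.92  6.  ] [0.5063 0.3318 0.0775]
```

>>> play_rows --pt "-0.0015 0 0.001 0 0 0" --pt "-0.002 0 0.004 0 0 0" --pt "-0.002 0 0.007 0 0 0" --pt "-0.002 0 0.0075 0 0 0" --pt "-0.006 0 0.0075 0 0 0" --pt "-0.016 0 0.0075 0 0 0" --pt "-0.03 0 0.0075 0 0 0" --pt "-0.046 0 0.0075 0 0 0" --pt "-0.062 0 0.0075 0 0 0" --pt "-0.075 0 0.0075 0 0 0" --pt "-0.085 0 0.0075 0 0 0" --pt "-0.09 0 0.0075 0 0 0"

```text
t: 20.2
tcp_pos: [0.425, 0.2906, 0.078]
tool_rot: [0.682, 0.187, -0.188, -0.682]
force: [0.6, -0.3, -1.5]
finger_gap: 0.244
```

```bash
python3 tf.py; python3 - <<'E'
from look import *
ims=grab('m')
C=[.5643,.3085,.5377]
CO=rect(-.075,.075,-.125,.125,.025)+rect(.044,.052,-.125,.125,.039)+rect(-.047,.044,.005,.013,.039)+rect(-.047,.044,-.109,-.101,.039)
d0=TF(C,[[0,.057,0]])[0];p=[d0[0],d0[1],C[2]]
draw(ims,'m',[(CAR,p,.025,(0,0,255)),(CO,C,0,(0,255,0))],[.52,.3,.06],w=130,h=100,f=6)
for cams in(("side",),("top",)):
  try:
    q=fit(ims,CAR,p,.025,cams=cams,rng=(2.5,1.5))
    cc,ss=np.cos(C[2]),np.sin(C[2]);d=q[0][:2]-C[:2];print(cams,'local',cc*d[0]+ss*d[1],-ss*d[0]+cc*d[1],np.degrees(q[0][2]-C[2]),q[1:])
  except Exception as e: print(e)
for nm,p in(('A',[.579,.1028,.2312]),('B',[.6108,-.0373,-.005])):
  for cams in(("side",),("top",)):
    try: print(nm,cams,fit(ims,CAR,p,cams=cams))
    except Exception as e: print(e)
E
```

```text
tool F [ 0.39  1.53 -0.54] [0.425  0.2906 0.078 ]
('side',) local 0.0019031604346980077 0.05101825726647132 2.0605840628884136 (np.float64(0.4819203945295647), 11)
('top',) local 0.0018797087826970711 0.06073064819469885 -2.5728299297166366 (np.float64(0.46278991865143404), 5)
A ('side',) (array([0.57863444, 0.10235381, 0.21799131]), np.float64(0.04936321061772589), 12)
A ('top',) (array([0.57969762, 0.10339277, 0.22775766]), np.float64(0.40218391828500677), 12)
B ('side',) (array([ 0.61083171, -0.03752544, -0.00914358]), np.float64(0.1060292357429671), 12)
B ('top',) (array([ 0.61111836, -0.03646601, -0.00724957]), np.float64(0.563869222954478), 12)
```

View pics/o_side_m.png

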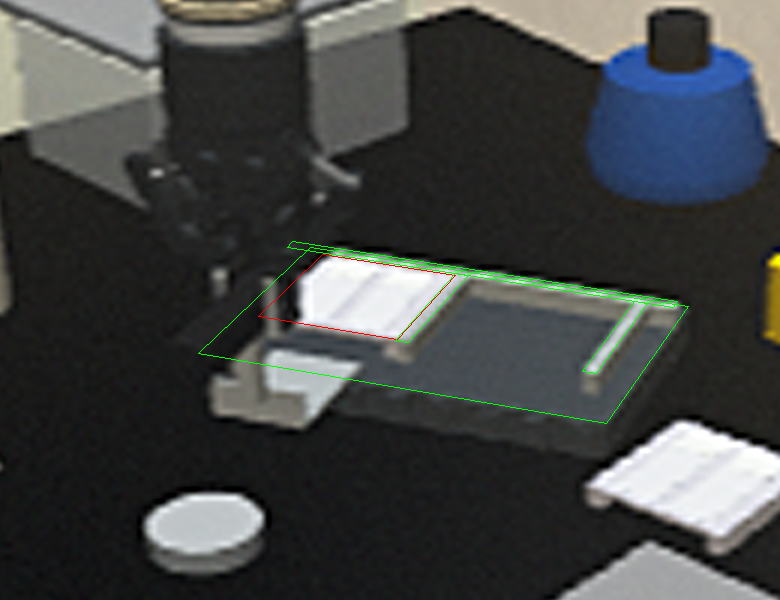

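View pics/top_m.png

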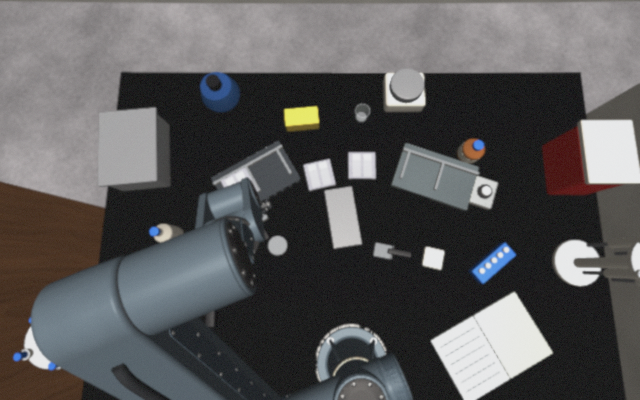

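>>> play_rows --pt "-0.003 -0.005 0 0 0 0" --pt "-0.01 -0.015 0 0 0 0" --pt "-0.015 -0.025 0 0 0 0" --pt "-0.015 -0.037 0 0 0 0" --pt "-0.015 -0.045 0 0 0 0" --pt "-0.015 -0.05 0 0 0 0" --pt "-0.015 -0.05 0 0 0 0"

```text
t: 21.0
tcp_pos: [0.4142, 0.2841, 0.129]
tool_rot: [-0.682, -0.189, 0.187, 0.682]
force: [0.1, 0.2, -1.7]
finger_gap: 0.243
```

```bash
python3 - <<'E'
from look import *
p=[.579,.1028,.225]
go.show(*TF(p,[[-.128,0,.10]])[0],p[2])
E
```

```text
tcp [0.4142 0.2841 0.129 ] yaw 30.79 delta mm [ -73.1   28.9 -200.7] rot [1.000e-04 3.123e-01 2.600e-03] F [ 0.1  0.2 -1.7]
```

>>> play_rows --pt "-0.001 0 -0.004 0 0.006 0" --pt "-0.005 0 -0.014 0 0.022 0" --pt "-0.011 0 -0.03 0 0.047 0" --pt "-0.019 0 -0.052 0 0.081 0" --pt "-0.028 0.003 -0.076 0 0.119 0" --pt "-0.037 0.008 -0.1 0 0.156 0" --pt "-0.045 0.014 -0.124 0 0.194 0" --pt "-0.054 0.02 -0.148 0 0.231 0" --pt "-0.062 0.025 -0.171 0 0.265 0" --pt "-0.068 0.028 -0.187 0 0.29 0.001" --pt "-0.072 0.029 -0.197 0 0.306 0.002" --pt "-0.073 0.029 -0.201 0 0.312 0.0025"

```text
t: 22.2
tcp_pos: [0.4534, 0.0724, 0.0985]
tool_rot: [0.703, 0.077, -0.08, -0.703]
force: [0.3, 0.8, -1.2]
finger_gap: 0.24
```

```bash
python3 - <<'E'
from look import *
ims=grab('n')
C=[.5643,.3085,.5377]
CO=rect(-.075,.075,-.125,.125,.025)+rect(.044,.052,-.125,.125,.039)+rect(-.047,.044,.005,.013,.039)+rect(-.047,.044,-.109,-.101,.039)
d0=TF(C,[[0,.057,0]])[0];p=[d0[0],d0[1],C[2]]
draw(ims,'n',[(CAR,p,.025,(0,0,255)),(CO,C,0,(0,255,0))],[.52,.3,.06],w=130,h=100,f=6)
for cams in(("side",),("top",)):
  try:
    q=fit(ims,CAR,p,.025,cams=cams,rng=(2.5,1.5))
    cc,ss=np.cos(C[2]),np.sin(C[2]);d=q[0][:2]-C[:2];print(cams,'local',cc*d[0]+ss*d[1],-ss*d[0]+cc*d[1],np.degrees(q[0][2]-C[2]),q[1:])
  except Exception as e: print(e)
for nm,p in(('A',[.579,.1028,.2312]),('B',[.6108,-.0373,-.005])):
  for cams in(("side",),("top",)):
    try: print(nm,cams,fit(ims,CAR,p,cams=cams))
    except Exception as e: print(e)
p=[.579,.1028,.225]
go.show(*TF(p,[[-.128,0,.053]])[0],p[2])
lp,lz=lifter_pose()
draw(ims,'n2',[(LIFT,lp,lz,(0,0,255)),(CAR,p,0,(0,255,0))],[.52,.1,.03],w=130,h=100,f=6)
E
```

```text
('side',) local 0.0011087356435769136 0.05559429118523919 1.283654949438324 (np.float64(0.4768476259489401), 11)
('top',) local -0.0059613433270424565 0.05033574303209393 6.940622111747496 (np.float64(0.09279468318664874), 5)
A ('side',) (array([0.57846056, 0.10277592, 0.21057068]), np.float64(0.2026164359543006), 11)
A ('top',) (array([0.57867468, 0.10123318, 0.33025607]), np.float64(0.13971900531231407), 9)
B ('side',) (array([ 0.61064279, -0.03746985, -0.00382877]), np.float64(0.08115566510505269), 12)
B ('top',) (array([ 0.61230263, -0.03635876, -0.03674914]), np.float64(0.4902334347711523), 12)
tcp [0.4536 0.0733 0.0989] yaw 12.85 delta mm [ 0.9 45.9  0.8] rot [ 0.0003 -0.0008 -0.0026] F [-0.5  0.6 -1.9]
```

View pics/o_side_n.png

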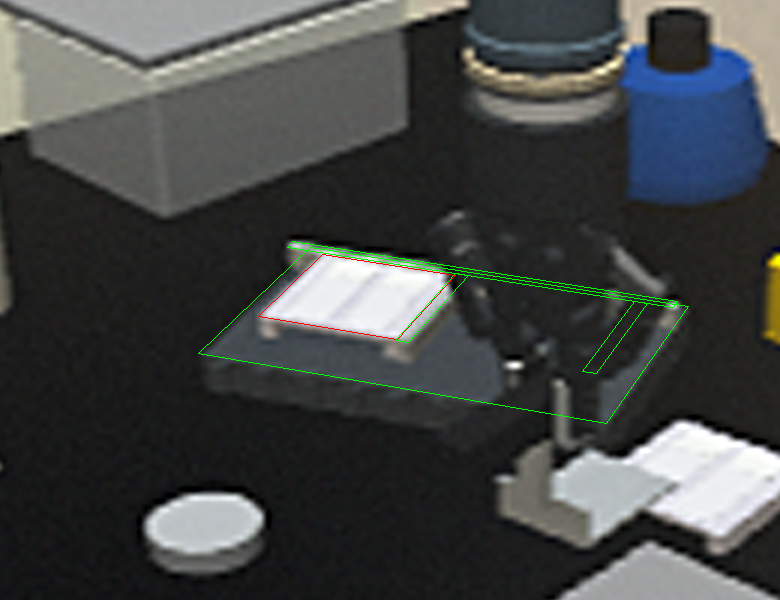

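View pics/o_top_n.png

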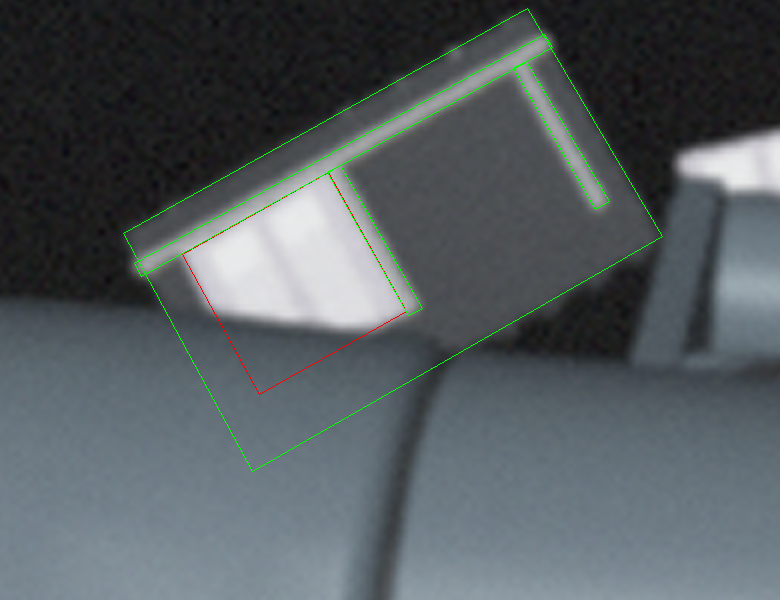

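View pics/o_side_n2.png

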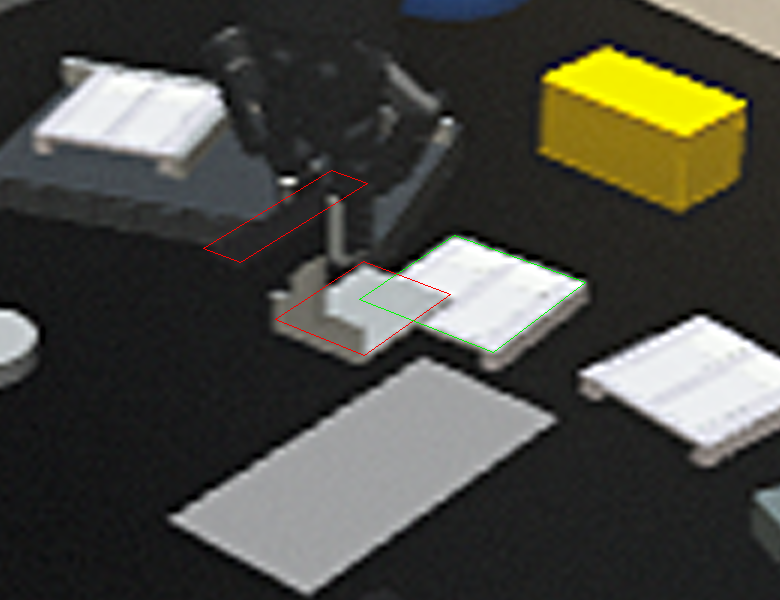

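>>> play_rows --pt "0.001 0.004 0.001 0 0 -0.0025" --pt "0.001 0.012 0.001 0 0 -0.0025" --pt "0.001 0.022 0.001 0 0 -0.0025" --pt "0.001 0.032 0.001 0 0 -0.0025" --pt "0.001 0.04 0.001 0 0 -0.0025" --pt "0.001 0.044 0.001 0 0 -0.0025" --pt "0.001 0.0457 0.001 0 0 -0.0025" --pt "0.001 0.0457 0.001 0 0 -0.0025"

```text
t: 23.1
tcp_pos: [0.4541, 0.0748, 0.0529]
tool_rot: [0.703, 0.079, -0.08, -0.702]
force: [0.8, -1.0, -1.5]
finger_gap: 0.244
```

```bash
python3 - <<'E'
from look import *
ims=grab('p')
q=fit(ims,CAR,[.579,.1028,.22],cams=("side",));print(q)
p=[.579,.1028,.222]
go.show(*TF(p,[[-.041,0,.053]])[0],p[2])
lp,lz=lifter_pose();print(lz)
draw(ims,'p',[(LIFT,lp,lz,(0,0,255)),(CAR,p,0,(0,255,0))],[.52,.1,.03],w=100,h=75,f=8)
E
```

```text
(array([0.57830655, 0.10217675, 0.22622877]), np.float64(0.08776288165109336), 12)
tcp [0.4544 0.0748 0.0534] yaw 12.9 delta mm [86.8  0.4 -0.4] rot [0.0006 0.0032 0.0004] F [ 0.3 -0.4 -1.4]
0.002367896745663914
```

View pics/o_side_p.png

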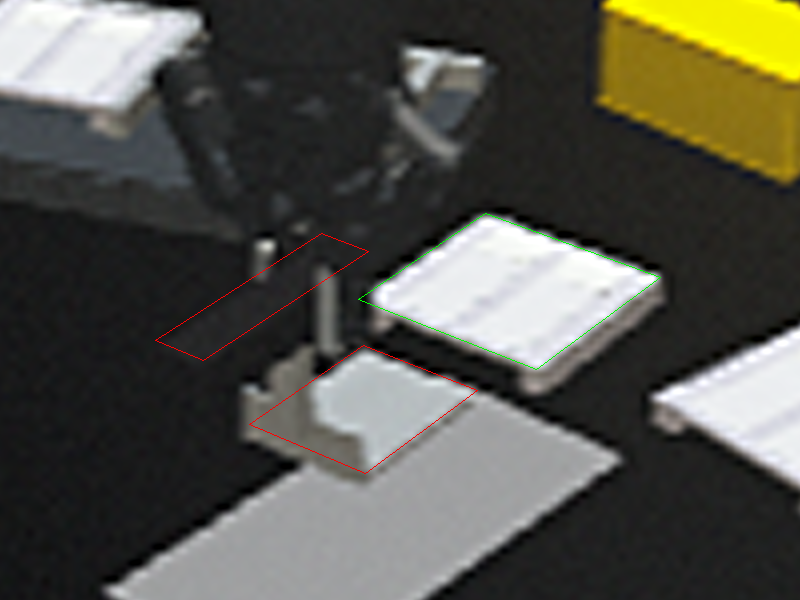

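>>> play_rows --pt "0.002 0 0 0 0 0" --pt "0.008 0 0 0 0 0" --pt "0.017 0 0 0 0 0" --pt "0.028 0 0 0 0 0" --pt "0.04 0 0 0 0 0" --pt "0.052 0 0 0 0 0" --pt "0.063 0 0 0 0 0" --pt "0.073 0 0 0 0 0" --pt "0.08 0 0 0 0 0" --pt "0.084 0 0 0 0 0" --pt "0.086 0 0 0 0 0" --pt "0.0865 0 0 0 0 0"

```text
t: 24.4
tcp_pos: [0.5383, 0.0942, 0.0531]
tool_rot: [0.703, 0.079, -0.08, -0.702]
force: [0.4, 0.2, -2.2]
finger_gap: 0.243
```

```bash
python3 tf.py; python3 - <<'E'
from look import *
ims=grab('q')
p=[.579,.1028,.222]
go.show(*TF(p,[[-.039,0,.053]])[0],p[2])
lp,lz=lifter_pose();print(lz)
draw(ims,'q',[(CAR,p,0,(0,255,0))],[.52,.1,.03],w=100,h=75,f=8)
E
```

```text
tool F [0.42 2.16 0.08] [0.5383 0.0942 0.0531]
tcp [0.538  0.0941 0.0531] yaw 12.91 delta mm [ 2.9  0.1 -0.6] rot [ 0.0003  0.0033 -0.0008] F [-0.1  0.6 -1.7]
0.002131633931178621
```

View pics/o_side_q.png

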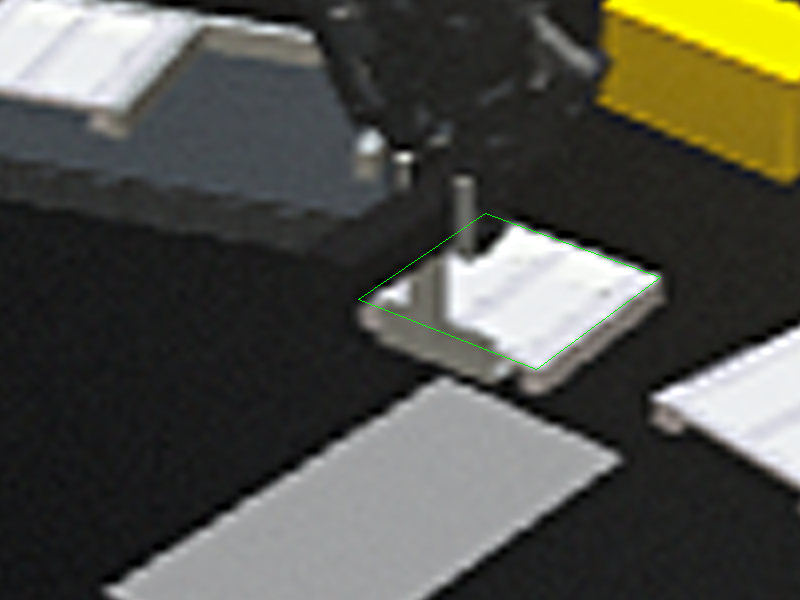

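>>> play_rows --pt "0.002 0 0 0 0 0" --pt "0.002 -0.003 0 0 0 0" --pt "0.002 -0.006 0 0 0 0" --pt "0.002 -0.011 0 0 0 0" --pt "0.002 -0.018 0 0 0 -0.01" --pt "0.002 -0.027 0 0 0 -0.03" --pt "0.002 -0.038 0 0 0 -0.05" --pt "0.002 -0.05 0 0 0 -0.05" --pt "0.002 -0.062 0 0 0 -0.05" --pt "0.002 -0.072 0 0 0 -0.05" --pt "0.002 -0.079 0 0 0 -0.05" --pt "0.002 -0.082 0 0 0 -0.05"

```text
t: 25.7
tcp_pos: [0.541, 0.0946, 0.1363]
tool_rot: [-0.701, -0.098, 0.061, 0.704]
force: [-0.1, 0.3, -3.7]
finger_gap: 0.24
```

```bash
python3 tf.py; python3 - <<'E'
from look import *
ims=grab('r')
lp,lz=lifter_pose();print(lz)
draw(ims,'r',[(LIFT,lp,lz,(0,0,255))],[.52,.1,.08],w=130,h=100,f=6)
W=[.5729,-.2725,-.332]
for cams in(("top",),("side",),("top","side")):
    print(fit(ims,rect(-.075,.075,-.125,.125,.025),W,cams=cams,rng=(3,2,1.5)))
WO=rect(-.075,.075,-.125,.125,.025)+rect(.044,.052,-.125,.125,.039)+rect(-.047,.044,-.013,-.005,.039)+rect(-.047,.044,.101,.109,.039)
draw(ims,'rw',[(WO,W,0,(0,255,0))],[.57,-.27,.03],w=130,h=100,f=6)
go.show(*TF(W,[[-.16,.05,.132]])[0],W[2])
E
```

```text
tool F [-0.2   3.66  0.34] [0.541  0.0946 0.1363]
0.08463869854291028
(array([ 0.57339184, -0.27181561, -0.33272659]), np.float64(0.214012730406275), 12)
(array([ 0.57212107, -0.2742106 , -0.33250573]), np.float64(0.14021922613751367), 12)
(array([ 0.57278891, -0.27255068, -0.33008133]), np.float64(0.23259233873508842), 24)
tcp [0.5407 0.0946 0.1356] yaw 12.91 delta mm [-159.9   -4.3 -238. ] rot [-0.0135  0.5572  0.0496] F [-0.  -0.4 -4. ]
```

View pics/o_side_r.png

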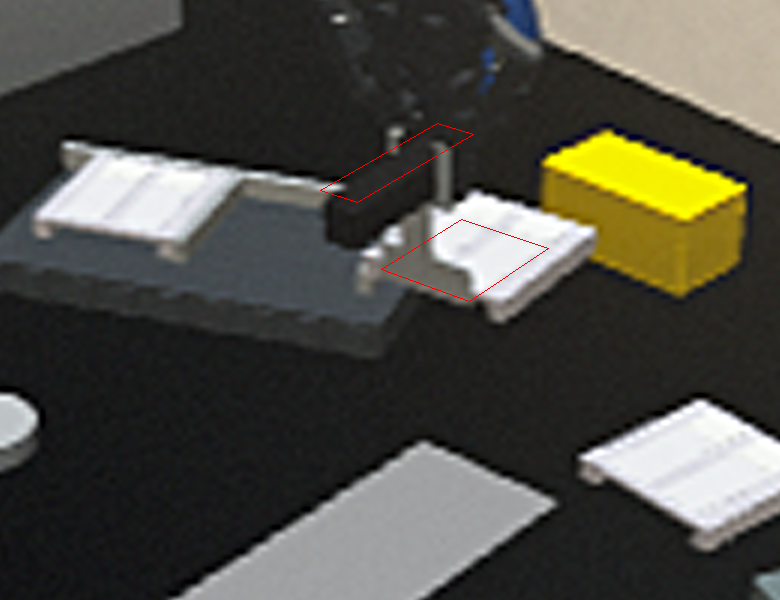

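View pics/o_side_rw.png

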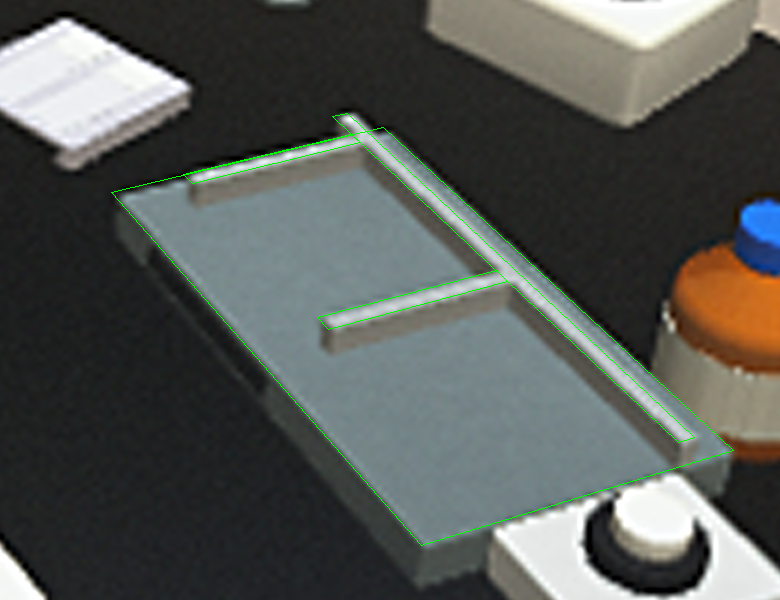

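View pics/o_top_rw.png

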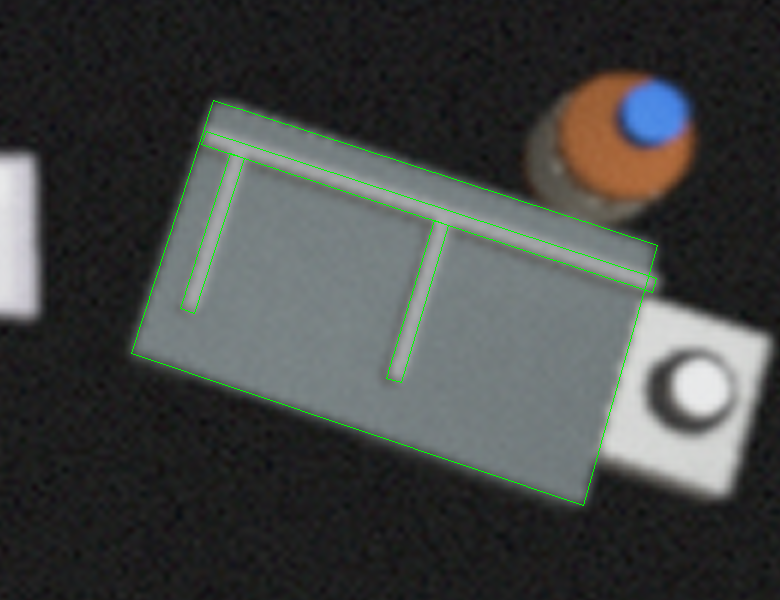

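>>> play_rows --pt "-0.003 0 -0.005 -0.001 0.011 0" --pt "-0.011 0 -0.017 -0.002 0.039 0" --pt "-0.024 -0.001 -0.036 -0.004 0.083 0" --pt "-0.042 -0.001 -0.062 -0.007 0.145 0" --pt "-0.061 -0.002 -0.09 -0.011 0.211 0" --pt "-0.08 -0.002 -0.119 -0.014 0.278 0" --pt "-0.099 -0.003 -0.148 -0.017 0.345 0" --pt "-0.118 -0.003 -0.176 -0.021 0.411 0" --pt "-0.136 -0.004 -0.202 -0.024 0.473 0" --pt "-0.149 -0.004 -0.221 -0.026 0.517 0" --pt "-0.157 -0.004 -0.233 -0.028 0.545 0" --pt "-0.16 -0.004 -0.238 -0.028 0.556 0"

```text
t: 27.0
tcp_pos: [0.4364, -0.1749, 0.131]
tool_rot: [0.7, -0.101, 0.135, -0.694]
force: [-0.2, 0.4, -3.4]
finger_gap: 0.239
```

```bash
python3 tf.py; python3 - <<'E'
from look import *
ims=grab('s')
lp,lz=lifter_pose();print(lz)
W=[.5729,-.2725,-.332]
WO=rect(-.075,.075,-.125,.125,.025)+rect(.044,.052,-.125,.125,.039)+rect(-.047,.044,-.013,-.005,.039)+rect(-.047,.044,.101,.109,.039)
draw(ims,'s',[(LIFT,lp,lz,(0,0,255)),(WO,W,0,(0,255,0))],[.52,-.21,.08],w=130,h=100,f=6)
go.show(*TF(W,[[-.053,.049,.132]])[0],W[2])
E
```

```text
tool F [-0.47  3.34  0.31] [ 0.4364 -0.1749  0.131 ]
0.08009750393266696
tcp [ 0.437  -0.174   0.1311] yaw -19.13 delta mm [107.5   4.4   0.4] rot [ 0.0004 -0.0019  0.0497] F [ 1.  -0.  -2.6]
```

View pics/o_side_s.png

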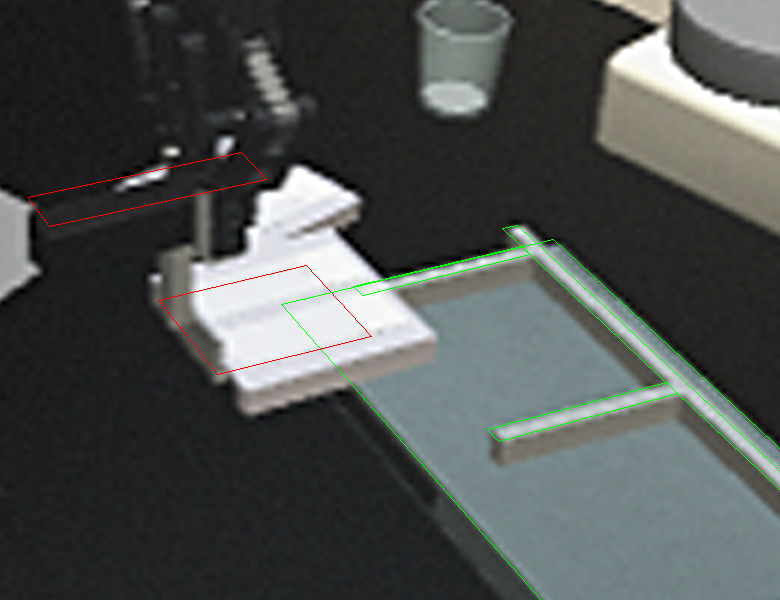

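>>> play_rows --pt "0.003 0 0 0 0 0" --pt "0.01 0.0005 0 0 0 0" --pt "0.021 0.001 0 0 0 0" --pt "0.034 0.0015 0 0 0 0" --pt "0.048 0.002 0 0 0 0" --pt "0.062 0.003 0 0 0 0" --pt "0.076 0.0035 0 0 0 0" --pt "0.088 0.004 0 0 0 0" --pt "0.098 0.0045 0 0 0 0.01" --pt "0.104 0.0045 0 0 -0.002 0.03" --pt "0.107 0.0045 0 0 -0.002 0.045" --pt "0.1075 0.0045 0 0 -0.002 0.049"

```text
t: 28.3
tcp_pos: [0.5407, -0.2081, 0.1321]
tool_rot: [0.698, -0.115, 0.116, -0.697]
force: [0.3, 0.6, -3.0]
finger_gap: 0.242
```

```bash
python3 tf.py; python3 - <<'E'
from look import *
ims=grab('t')
lp,lz=lifter_pose();print(lz)
W=[.5729,-.2725,-.332]
WO=rect(-.075,.075,-.125,.125,.025)+rect(.044,.052,-.125,.125,.039)+rect(-.047,.044,-.013,-.005,.039)+rect(-.047,.044,.101,.109,.039)
draw(ims,'t',[(LIFT,lp,lz,(0,0,255)),(WO,W,0,(0,255,0))],[.56,-.21,.08],w=130,h=100,f=6)
go.show(*TF(W,[[-.053,.049,.078]])[0],W[2])
c0=TF(lp,[[.044,0,0]])[0]
q=fit(ims,CAR,[c0[0],c0[1],W[2]],lz-.006,cams=("side",));print(q,c0)
cc,ss=np.cos(W[2]),np.sin(W[2]);d=q[0][:2]-W[:2];print('local',cc*d[0]+ss*d[1],-ss*d[0]+cc*d[1])
E
```

```text
tool F [0.1 3.  0.7] [ 0.5407 -0.2081  0.1321]
0.08097801292302167
tcp [ 0.5395 -0.2077  0.132 ] yaw -18.84 delta mm [-0.4 54.  -1.3] rot [0.0005 0.0032 0.0009] F [ 0.2  0.8 -3.1]
(array([ 0.57686923, -0.22238379, -0.30801128]), np.float64(0.08956969222876579), 11) [ 0.57645711 -0.2203232   0.        ]
local -0.012582119233108799 0.048673195334496815
```

View pics/o_side_t.png

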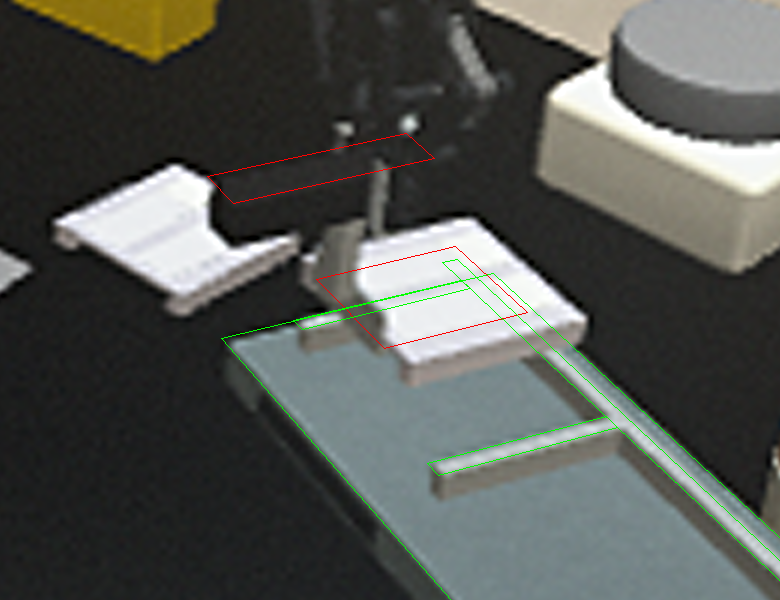

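>>> play_rows --pt "0 0.004 0 0 0.003 0" --pt "0 0.012 0 0 0.003 0" --pt "0 0.022 -0.001 0 0.003 0" --pt "0 0.032 -0.001 0 0.003 0" --pt "0 0.039 -0.001 0 0.003 0" --pt "0 0.044 -0.001 0 0.003 0" --pt "0 0.048 -0.001 0 0.003 0" --pt "0 0.051 -0.001 0 0.003 0" --pt "0 0.053 -0.001 0 0.003 0" --pt "0 0.0545 -0.001 0 0.003 0" --pt "0 0.0545 -0.001 0 0.003 0"

```text
t: 29.5
tcp_pos: [0.5393, -0.2092, 0.0779]
tool_rot: [0.698, -0.116, 0.118, -0.697]
force: [-0.7, 0.2, -2.1]
finger_gap: 0.242
```

```bash
python3 tf.py; python3 - <<'E'
from look import *
ims=grab('u')
lp,lz=lifter_pose();print(lz)
W=[.5729,-.2725,-.332]
go.show(*TF(W,[[-.039,.049,.0775]])[0],W[2])
c0=TF(lp,[[.044,0,0]])[0]
draw(ims,'u',[(LIFT,lp,lz,(0,0,255))],[.56,-.21,.03],w=100,h=75,f=8)
q=fit(ims,CAR,[c0[0],c0[1],W[2]],.025,cams=("side",));print(q,c0)
cc,ss=np.cos(W[2]),np.sin(W[2]);d=q[0][:2]-W[:2];print('local',cc*d[0]+ss*d[1],-ss*d[0]+cc*d[1])
E
```

```text
tool F [-0.75  2.12 -0.08] [ 0.5393 -0.2092  0.0779]
0.027044621060924513
tcp [ 0.5393 -0.2092  0.078 ] yaw -19.05 delta mm [13.4  0.6  0.1] rot [ 0.0008 -0.0004  0.002 ] F [-0.7  0.7 -1.8]
(array([ 0.57829481, -0.22296029, -0.3394919 ]), np.float64(0.11225308684720903), 11) [ 0.5761803 -0.2219626  0.       ]
local -0.011046489249161125 0.048592820929668
```

View pics/o_side_u.png

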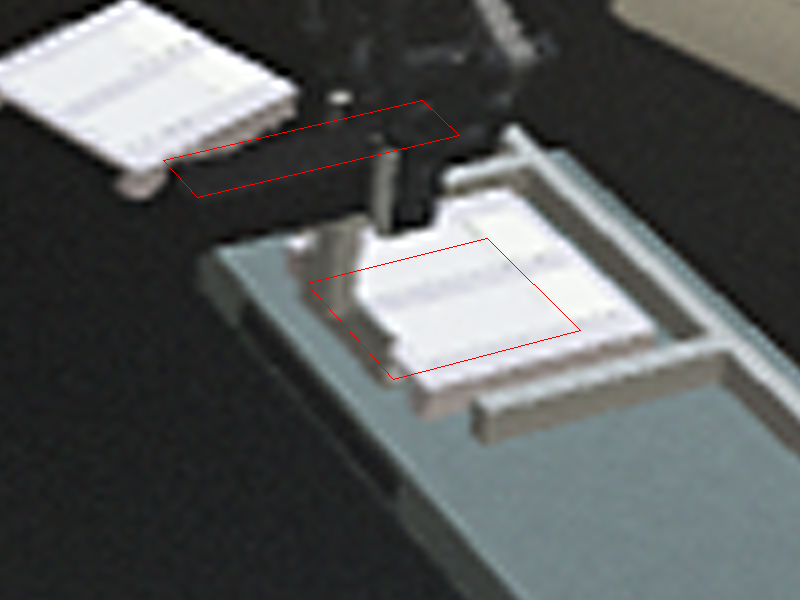

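>>> play_rows --pt "0.002 0 0 0 0 0" --pt "0.004 0 0 0 0 0" --pt "0.006 0 0 0 0 0" --pt "0.008 0 0 0 0 0" --pt "0.01 0 0 0 0 0" --pt "0.011 0 0 0 0 0" --pt "0.012 0 0 0 0 0" --pt "0.013 0 0 0 0 0" --pt "0.0135 0 0 0 0 0" --pt "0.014 0 0 0 0 0" --pt "0.0145 0 0 0 0 0" --pt "0.0145 0 0 0 0 0"

```text
t: 30.8
tcp_pos: [0.553, -0.2139, 0.0777]
tool_rot: [0.698, -0.116, 0.118, -0.697]
force: [0.2, -0.9, -1.4]
finger_gap: 0.24
```

```bash
python3 tf.py; python3 - <<'E'
from look import *
W=[.5729,-.2725,-.332];go.show(*TF(W,[[-.039,.05,.0775]])[0],W[2])
E
```

```text
tool F [ 0.49  1.42 -0.81] [ 0.553  -0.2139  0.0777]
tcp [ 0.553  -0.2139  0.0777] yaw -19.05 delta mm [-1.1  0.2  1.1] rot [ 0.0006 -0.0004  0.0018] F [ 0.2 -0.9 -1.4]
```

>>> play_rows --pt "0.0005 0 0 0 0 0" --pt "0.001 0 0 0 0 0" --pt "0.0015 0 0 0 0 0" --pt "0.002 0 0 0 0 0" --pt "0.0025 0 0 0 0 0" --pt "0.0025 0 0 0 0 0"

```text
t: 31.4
tcp_pos: [0.5545, -0.2144, 0.0777]
tool_rot: [0.698, -0.117, 0.117, -0.697]
force: [-3.7, 0.4, -0.8]
finger_gap: 0.237
```

```bash
python3 tf.py
```

```text
tool F [-3.68  0.79 -0.81] [ 0.5545 -0.2144  0.0777]
```

Fence contact. Back off slightly and go left.

>>> play_rows --pt "-0.002 0 0.001 0 0 0" --pt "-0.002 0 0.003 0 0 0" --pt "-0.002 0 0.005 0 0 0" --pt "-0.002 0 0.007 0 0 0" --pt "-0.002 0 0.009 0 0 0" --pt "-0.002 0 0.011 0 0 0" --pt "-0.002 0 0.0125 0 0 0" --pt "-0.002 0 0.0135 0 0 0" --pt "-0.002 0 0.0145 0 0 0" --pt "-0.002 0 0.0145 0 0 0"

```text
t: 32.4
tcp_pos: [0.5581, -0.2007, 0.0778]
tool_rot: [0.698, -0.116, 0.117, -0.697]
force: [-1.1, -2.7, -0.5]
finger_gap: 0.242
```

```bash
python3 tf.py
```

```text
tool F [-0.16  0.49 -2.92] [ 0.5581 -0.2007  0.0778]
```

>>> play_rows --pt "0 0 0.0005 0 0 0" --pt "0 0 0.001 0 0 0" --pt "0 0 0.0015 0 0 0" --pt "0 0 0.002 0 0 0" --pt "0 0 0.002 0 0 0"

```text
t: 32.9
tcp_pos: [0.5582, -0.2003, 0.078]
tool_rot: [0.699, -0.116, 0.117, -0.696]
force: [-4.0, -6.8, -0.1]
finger_gap: 0.245
```

```bash
python3 tf.py
```

```text
tool F [-1.58  0.15 -7.73] [ 0.5582 -0.2003  0.078 ]
```

Then forward with light side pressure, side again, then withdraw.

>>> play_rows --pt "0 0 -0.0015 0 0 0" --pt "0.001 0 -0.0015 0 0 0" --pt "0.002 0 -0.0015 0 0 0" --pt "0.003 0 -0.0015 0 0 0" --pt "0.003 0 -0.0015 0 0 0" --pt "0.002 0 -0.0005 0 0 0" --pt "0.002 0 0 0 0 0" --pt "0.002 0 0 0 0 0"

```text
t: 33.7
tcp_pos: [0.5588, -0.2004, 0.0777]
tool_rot: [0.699, -0.117, 0.116, -0.696]
force: [-6.6, -7.7, 0.6]
finger_gap: 0.232
```

```bash
python3 tf.py
```

```text
tool F [-3.71 -0.52 -9.43] [ 0.5588 -0.2004  0.0777]
```

>>> play_rows --pt "-0.0015 0 -0.001 0 0 0" --pt "-0.002 0 -0.004 0 0 0" --pt "-0.002 0 -0.007 0 0 0" --pt "-0.002 0 -0.0085 0 0 0" --pt "-0.006 0 -0.0085 0 0 0" --pt "-0.016 0 -0.0085 0 0 0" --pt "-0.03 0 -0.0085 0 0 0" --pt "-0.046 0 -0.0085 0 0 0" --pt "-0.062 0 -0.0085 0 0 0" --pt "-0.075 0 -0.0085 0 0 0" --pt "-0.086 0 -0.0085 0 0 0" --pt "-0.092 0 -0.0085 0 0 0"

```text
t: 34.9
tcp_pos: [0.4693, -0.1761, 0.0777]
tool_rot: [0.697, -0.117, 0.117, -0.697]
force: [-0.4, -0.3, -1.3]
finger_gap: 0.239
```

```bash
python3 tf.py; cat > chk.py <<'E'
from look import *
import sys
tag=sys.argv[1]
W=[.5729,-.2725,-.332];C=[.5643,.3085,.5377]
WO=rect(-.075,.075,-.125,.125,.025)+rect(.044,.052,-.125,.125,.039)+rect(-.047,.044,-.013,-.005,.039)+rect(-.047,.044,.101,.109,.039)
ims=grab(tag)
def pl(B,y): d0=TF(B,[[0,y,0]])[0];return [d0[0],d0[1],B[2]]
b0,b1=pl(W,.057),pl(W,-.057)
draw(ims,tag,[(CAR,b0,.025,(0,0,255)),(CAR,b1,.025,(0,0,255))],[.57,-.27,.03],w=130,h=100,f=6)
for nm,p,B in(('bay0',b0,W),('bay1',b1,W),('slot0',pl(C,.057),C)):
  for cams in(("side",),("top",)):
    try:
      q=fit(ims,CAR,p,.025,cams=cams,rng=(2.5,1.5));d=q[0][:2]-np.array(p[:2]);cc,ss=np.cos(B[2]),np.sin(B[2])
      print(nm,cams,'off mm',(1000*np.array([cc*d[0]+ss*d[1],-ss*d[0]+cc*d[1]])).round(1),np.degrees(q[0][2]-B[2]).round(1),q[1].round(2),q[2])
    except Exception as e: print(nm,cams,'none')
for cams in(("side",),("top",)):
    try: print('B',cams,fit(ims,CAR,[.6108,-.0373,-.005],cams=cams))
    except Exception as e: print('none')
E
python3 chk.py v
```

```text
tool F [-0.29  1.33 -0.4 ] [ 0.4693 -0.1761  0.0777]
bay0 ('side',) off mm [ 0.9 -1. ] -0.4 0.25 9
bay0 ('top',) off mm [-6.5 -3.1] -0.5 0.0 1
bay1 ('side',) off mm [2.3 0.5] 0.3 0.13 7
bay1 ('top',) off mm [-0.2  3.3] -11.1 0.19 8
slot0 ('side',) off mm [ 1.8 -4.3] -0.1 0.82 12
slot0 ('top',) off mm [0.3 1.5] -0.8 0.08 6
B ('side',) (array([ 0.62916828, -0.03692079, -0.100074  ]), np.float64(0.14504990569544163), 7)
B ('top',) (array([ 0.60772556, -0.02690011, -0.19630264]), np.float64(1.9854951016640143e-13), 3)
```

View pics/o_side_v.png

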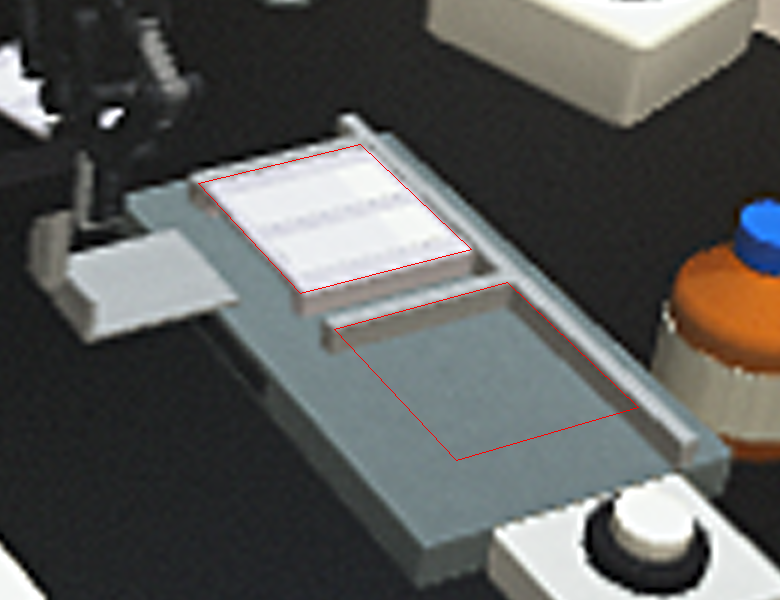

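```bash
python3 go.py .475 -.0375 .12 0
```

```text
tcp [ 0.4698 -0.1765  0.0777] yaw -19.06 delta mm [-40.5 -42.4 133. ] rot [ 3.000e-04 -3.326e-01  1.000e-04] F [ 0.8 -0.  -1.8]
```

>>> play_rows --pt "-0.003 -0.005 0 0 0 0" --pt "-0.01 -0.015 0.002 0 -0.007 0" --pt "-0.02 -0.028 0.009 0 -0.024 0" --pt "-0.028 -0.038 0.021 0 -0.054 0" --pt "-0.033 -0.042 0.038 0 -0.096 0" --pt "-0.036 -0.042 0.057 0 -0.143 0" --pt "-0.038 -0.042 0.076 0 -0.19 0" --pt "-0.039 -0.042 0.095 0 -0.237 0" --pt "-0.04 -0.042 0.112 0 -0.28 0" --pt "-0.04 -0.042 0.124 0 -0.31 0" --pt "-0.0405 -0.042 0.131 0 -0.327 0" --pt "-0.0405 -0.042 0.133 0 -0.3325 0"

```text
t: 36.2
tcp_pos: [0.476, -0.0374, 0.1198]
tool_rot: [0.708, 0.001, -0.0, -0.707]
force: [-0.4, 0.9, -1.1]
finger_gap: 0.241
```

```bash
python3 chk.py w; python3 - <<'E'
from look import *
ims={n:cv2.imread(f'pics/{n}_w.png') for n in("top","side")}
lp,lz=lifter_pose()
p=[.6108,-.0375,-.005]
draw(ims,'w2',[(LIFT,lp,lz,(0,0,255)),(CAR,p,0,(0,255,0))],[.56,-.05,.03],w=130,h=100,f=6)
go.show(*TF(p,[[-.128,0,.053]])[0],p[2])
E
```

```text
bay0 ('side',) off mm [ 0.7 -0.9] -0.4 0.22 9
bay0 ('top',) off mm [ 0.7 -0.4] -1.5 0.17 10
bay1 ('side',) off mm [2.3 0.4] 0.3 0.11 7
bay1 ('top',) off mm [1.8 7.2] -0.2 0.04 6
slot0 ('side',) off mm [ 2.3 -4.9] -0.3 0.73 12
slot0 ('top',) off mm [9.2 1.3] -0.9 0.08 8
B ('side',) (array([ 0.6102332 , -0.03769339,  0.0028458 ]), np.float64(0.25372720384937275), 10)
B ('top',) (array([ 0.61361538, -0.03448634,  0.01056973]), np.float64(0.13516898902373706), 7)
tcp [ 0.4759 -0.0381  0.1196] yaw 0.02 delta mm [ 6.8 66.6  1.3] rot [0.0012 0.0054 0.0011] F [ 0.2  0.2 -1.4]
```

View pics/o_side_w2.png

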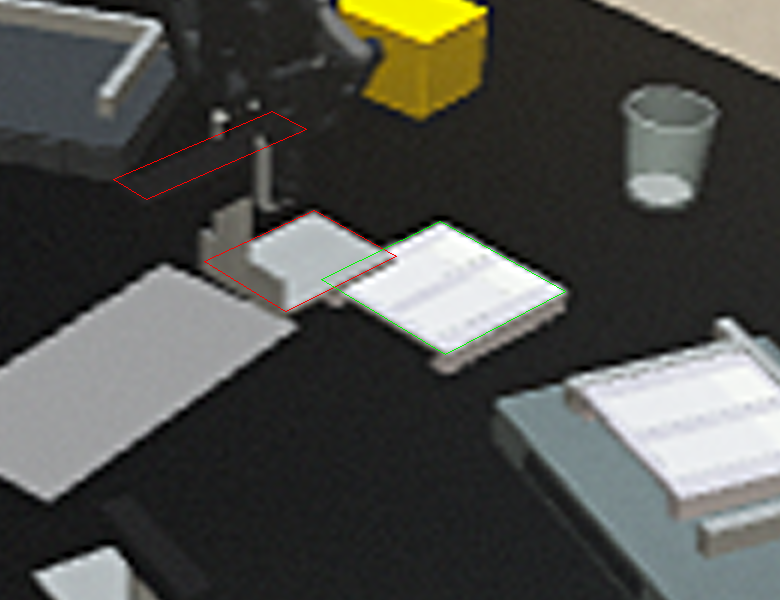

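View pics/top_w.png

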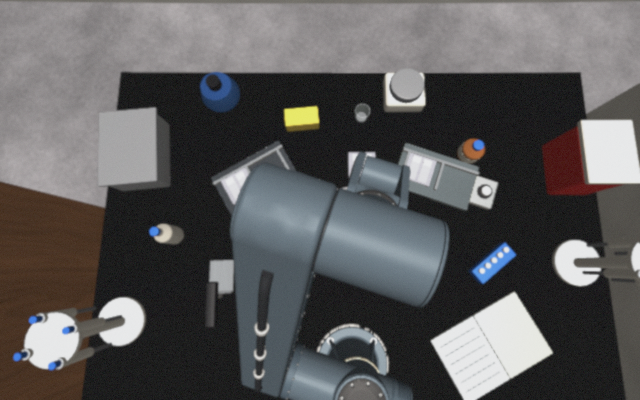

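```bash
python3 - <<'E'
from look import *
ims={n:cv2.imread(f'pics/{n}_w.png') for n in("top","side")}
C=[.5643,.3085,.5377]
d0=TF(C,[[0,.057,0]])[0];p=[d0[0],d0[1],C[2]]
draw(ims,'w3',[(CAR,p,.025,(0,0,255))],[.54,.35,.03],w=90,h=70,f=8)
E
```

```text
(no output)
```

View pics/o_side_w3.png

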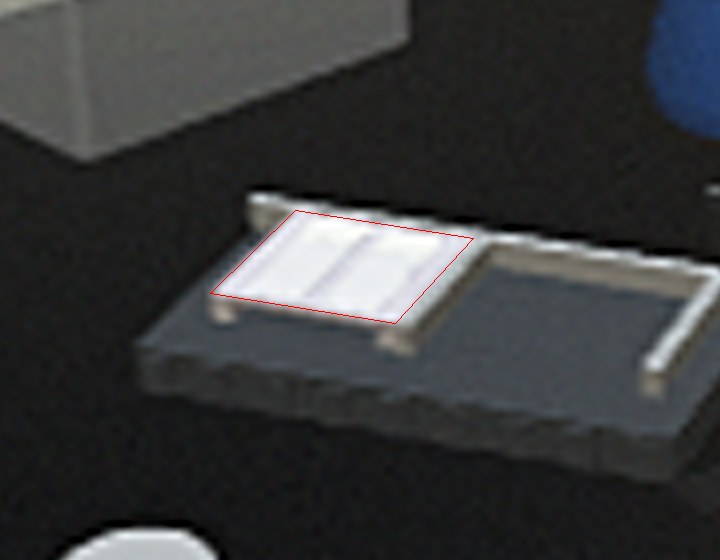

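>>> play_rows --pt "0.003 0.005 0.001 0 0 0" --pt "0.006 0.016 0.001 0 0 0" --pt "0.006 0.03 0.001 0 0 0" --pt "0.006 0.044 0.001 0 0 0" --pt "0.006 0.056 0.001 0 0 0" --pt "0.006 0.063 0.001 0 0 0" --pt "0.006 0.0665 0.001 0 0 0" --pt "0.006 0.0665 0.001 0 0 0"

```text
t: 37.1
tcp_pos: [0.4819, -0.0373, 0.0526]
tool_rot: [0.707, 0.0, 0.0, -0.707]
force: [0.7, -0.2, -1.8]
finger_gap: 0.245
```

```bash
python3 tf.py; python3 - <<'E'
from look import *
ims=grab('x')
lp,lz=lifter_pose();print(lz)
p=[.6108,-.0375,-.002]
print(fit(ims,CAR,p,cams=("side",)))
draw(ims,'x2',[(LIFT,lp,lz,(0,0,255)),(CAR,p,0,(0,255,0))],[.56,-.05,.03],w=100,h=75,f=8)
go.show(*TF(p,[[-.041,0,.053]])[0],p[2])
E
```

```text
tool F [ 0.71  1.78 -0.22] [ 0.4819 -0.0373  0.0526]
0.0021545829293301913
(array([ 0.61079843, -0.03744795, -0.00810852]), np.float64(0.10233757109114529), 12)
tcp [ 0.4822 -0.0373  0.0532] yaw -0.0 delta mm [87.6  0.3 -0.1] rot [0.0012 0.0019 0.0017] F [ 0.2  0.3 -1.3]
```

View pics/o_side_x2.png

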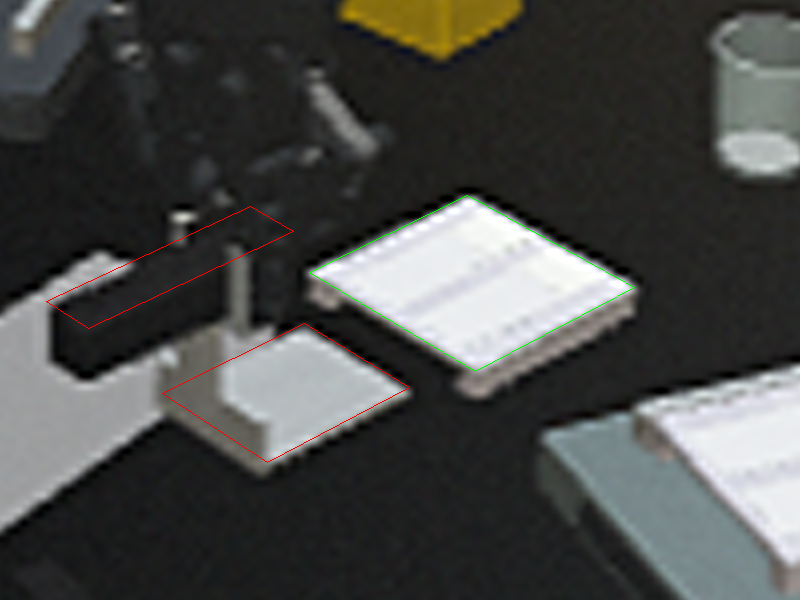

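Slot0 carrier still flush; blade lined up with fresh B. Insert.

>>> play_rows --pt "0.002 0 0 0 0.002 0" --pt "0.008 0 0 0 0.004 0.001" --pt "0.017 0 0 0 0.004 0.001" --pt "0.028 0 0 0 0.004 0.001" --pt "0.04 0 0 0 0.004 0.001" --pt "0.052 0 0 0 0.004 0.001" --pt "0.063 0 0 0 0.004 0.001" --pt "0.073 0 0 0 0.004 0.001" --pt "0.08 0 0 0 0.004 0.001" --pt "0.085 0 0 0 0.004 0.001" --pt "0.087 0 0 0 0.004 0.001" --pt "0.0875 0 0 0 0.004 0.001"

```text
t: 38.4
tcp_pos: [0.5693, -0.0371, 0.053]
tool_rot: [0.707, -0.002, 0.001, -0.707]
force: [0.8, -0.2, -1.4]
finger_gap: 0.24
```

```bash
python3 tf.py; python3 - <<'E'
from look import *
ims=grab('y')
lp,lz=lifter_pose();print(lz)
p=[.6108,-.0375,-.005]
draw(ims,'y2',[(CAR,p,0,(0,255,0))],[.58,-.05,.03],w=100,h=75,f=8)
go.show(*TF(p,[[-.039,0,.053]])[0],p[2])
E
```

```text
tool F [ 0.82  1.4  -0.2 ] [ 0.5693 -0.0371  0.053 ]
0.00198220659530559
tcp [ 0.5689 -0.0371  0.053 ] yaw -0.23 delta mm [ 2.9 -0.  -0.2] rot [ 0.0008  0.001  -0.0008] F [-0.2 -1.  -2.2]
```

View pics/o_side_y2.png

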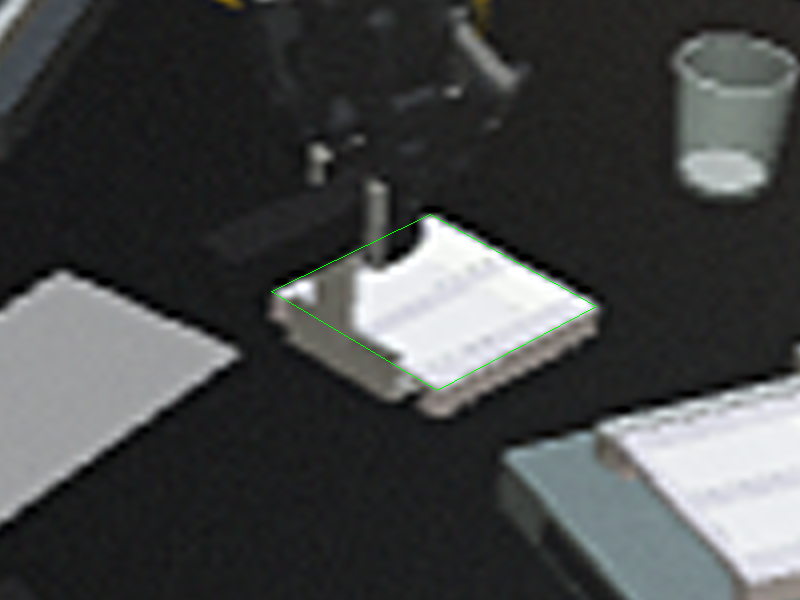

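>>> play_rows --pt "0.002 0 0 0 0 0" --pt "0.002 -0.003 0 0 0 0" --pt "0.002 -0.006 0 0 0 0" --pt "0.002 -0.011 0 0 0 0" --pt "0.002 -0.018 0 0 0 -0.01" --pt "0.002 -0.027 0 0 0 -0.03" --pt "0.002 -0.038 0 0 0 -0.05" --pt "0.002 -0.05 0 0 0 -0.05" --pt "0.002 -0.062 0 0 0 -0.05" --pt "0.002 -0.072 0 0 0 -0.05" --pt "0.002 -0.079 0 0 0 -0.05" --pt "0.002 -0.082 0 0 0 -0.05"

```text
t: 39.7
tcp_pos: [0.572, -0.0372, 0.1362]
tool_rot: [0.707, 0.017, 0.02, -0.706]
force: [-0.4, 0.4, -2.6]
finger_gap: 0.244
```

```bash
python3 tf.py; python3 - <<'E'
from look import *
ims=grab('z')
lp,lz=lifter_pose();print(lz)
draw(ims,'z',[(LIFT,lp,lz,(0,0,255))],[.6,-.05,.08],w=130,h=100,f=6)
W=[.5729,-.2725,-.332]
go.show(*TF(W,[[-.16,-.064,.136]])[0],W[2])
E
```

```text
tool F [-0.56  2.52  0.44] [ 0.572  -0.0372  0.1362]
0.08455005356666243
tcp [ 0.5717 -0.0371  0.1356] yaw -0.22 delta mm [-169.8   -8.8 -244.4] rot [-0.0071  0.3281  0.0506] F [-0.2  0.7 -3.3]
```

View pics/o_side_z.png

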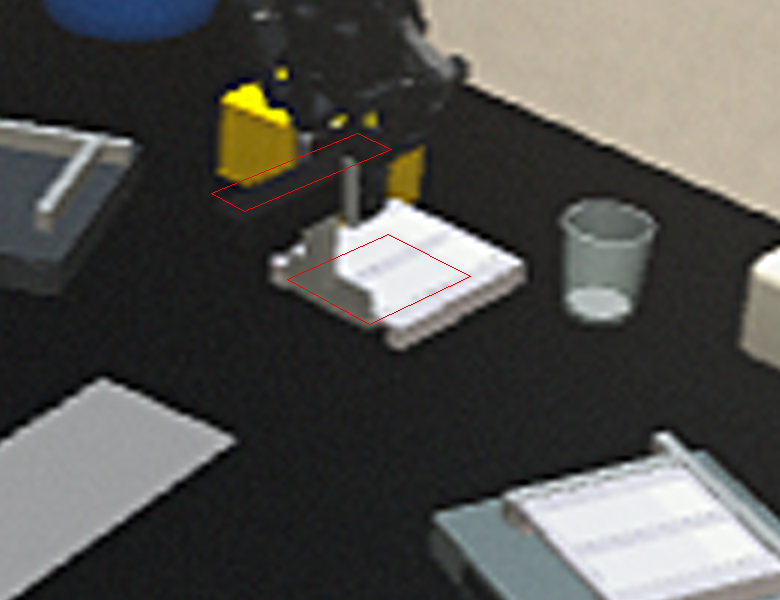

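>>> play_rows --pt "-0.003 0 -0.005 0 0.007 0" --pt "-0.012 0 -0.017 -0.001 0.023 0" --pt "-0.026 -0.001 -0.037 -0.002 0.049 0" --pt "-0.044 -0.002 -0.064 -0.004 0.085 0" --pt "-0.065 -0.003 -0.093 -0.006 0.125 0" --pt "-0.085 -0.004 -0.123 -0.008 0.164 0" --pt "-0.105 -0.005 -0.153 -0.01 0.203 0" --pt "-0.126 -0.006 -0.182 -0.012 0.243 0" --pt "-0.145 -0.007 -0.209 -0.014 0.279 0" --pt "-0.158 -0.008 -0.229 -0.015 0.305 0" --pt "-0.167 -0.0085 -0.241 -0.016 0.321 0" --pt "-0.17 -0.0085 -0.246 -0.0165 0.328 0"

```text
t: 41.0
tcp_pos: [0.3984, -0.2839, 0.135]
tool_rot: [0.7, -0.101, 0.135, -0.694]
force: [0.3, 0.8, -3.9]
finger_gap: 0.243
```

```bash
python3 tf.py; python3 - <<'E'
from look import *
ims=grab('aa')
lp,lz=lifter_pose();print(lz)
W=[.5729,-.2725,-.332]
draw(ims,'aa',[(LIFT,lp,lz,(0,0,255))],[.5,-.3,.08],w=130,h=100,f=6)
go.show(*TF(W,[[-.053,-.066,.134]])[0],W[2])
E
```

```text
tool F [-0.15  3.88  0.87] [ 0.3984 -0.2839  0.135 ]
0.0840620112240365
tcp [ 0.3993 -0.2831  0.1351] yaw -19.17 delta mm [107.5   6.4   0.9] rot [ 0.0008 -0.0026  0.0497] F [-0.3  0.6 -3.8]
```

View pics/o_side_aa.png

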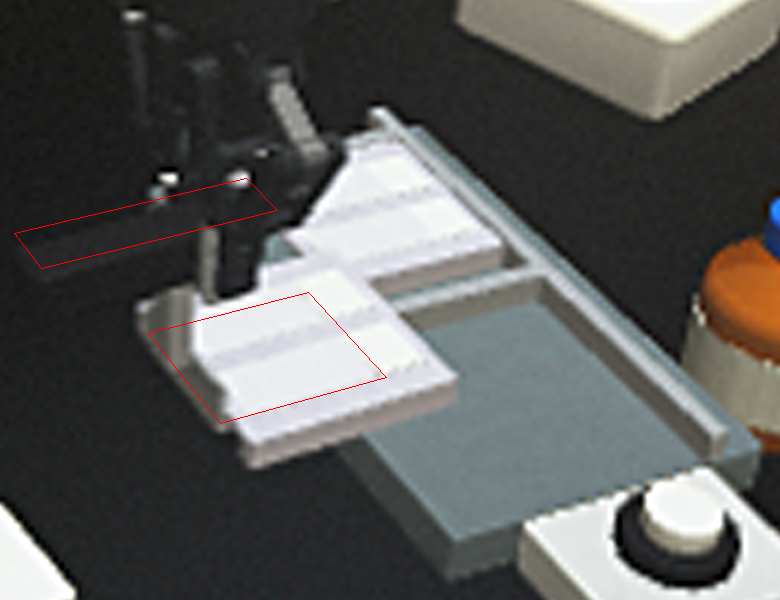

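>>> play_rows --pt "0.003 0 0 0 0 0" --pt "0.01 0.0005 0 0 0 0" --pt "0.021 0.001 0 0 0 0" --pt "0.034 0.0015 0 0 0 0" --pt "0.048 0.002 0 0 0 0" --pt "0.062 0.003 0 0 0 0" --pt "0.076 0.004 0 0 0 0" --pt "0.088 0.005 0 0 0 0" --pt "0.098 0.006 0 0 0 0.01" --pt "0.104 0.006 0 0 -0.002 0.03" --pt "0.107 0.006 0 0 -0.002 0.045" --pt "0.1075 0.006 0 0 -0.002 0.049"

```text
t: 42.3
tcp_pos: [0.5032, -0.3176, 0.1346]
tool_rot: [0.698, -0.115, 0.116, -0.697]
force: [0.1, 0.2, -2.3]
finger_gap: 0.24
```

```bash
python3 tf.py; python3 - <<'E'
from look import *
ims=grab('ab')
lp,lz=lifter_pose();print(lz)
W=[.5729,-.2725,-.332]
draw(ims,'ab',[(LIFT,lp,lz,(0,0,255))],[.55,-.3,.08],w=130,h=100,f=6)
go.show(*TF(W,[[-.053,-.066,.078]])[0],W[2])
c0=TF(lp,[[.044,0,0]])[0]
q=fit(ims,CAR,[c0[0],c0[1],W[2]],lz-.006,cams=("side",));print(q,c0)
cc,ss=np.cos(W[2]),np.sin(W[2]);d=q[0][:2]-W[:2];print('local',cc*d[0]+ss*d[1],-ss*d[0]+cc*d[1])
E
```

```text
tool F [-0.01  2.3   0.24] [ 0.5032 -0.3176  0.1346]
0.08352738767434834
tcp [ 0.5022 -0.3172  0.1345] yaw -18.9 delta mm [-0.8 56.5 -0.6] rot [0.0009 0.0022 0.0009] F [-0.6 -0.5 -3.5]
(array([ 0.54003841, -0.33060431, -0.32691044]), np.float64(0.08779879813165517), 9) [ 0.53908529 -0.32987472  0.        ]
local -0.012128898520816379 -0.06564209798479786
```

View pics/o_side_ab.png

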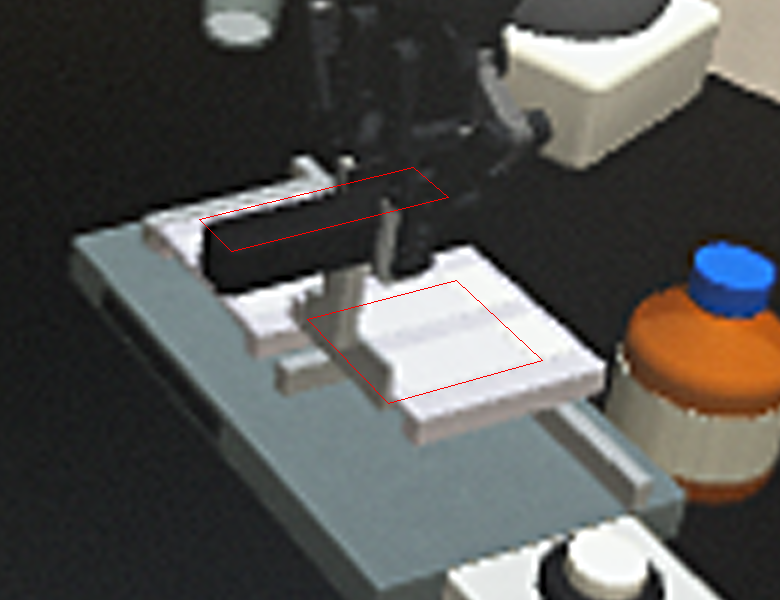

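>>> play_rows --pt "0 0.004 0 0 0.002 0" --pt "0 0.012 0 0 0.002 0" --pt "0 0.023 0 0 0.002 0" --pt "0 0.034 0 0 0.002 0" --pt "0 0.041 0 0 0.002 0" --pt "0 0.046 0 0 0.002 0" --pt "0 0.05 0 0 0.002 0" --pt "0 0.053 0 0 0.002 0" --pt "0 0.0555 0 0 0.002 0" --pt "0 0.057 0 0 0.002 0" --pt "0 0.057 0 0 0.002 0"

```text
t: 43.5
tcp_pos: [0.5023, -0.3177, 0.0779]
tool_rot: [0.698, -0.116, 0.118, -0.697]
force: [-0.5, 0.1, -1.7]
finger_gap: 0.239
```

```bash
python3 tf.py; python3 - <<'E'
from look import *
ims=grab('ac')
lp,lz=lifter_pose();print(lz)
W=[.5729,-.2725,-.332]
go.show(*TF(W,[[-.039,-.066,.0775]])[0],W[2])
c0=TF(lp,[[.044,0,0]])[0]
draw(ims,'ac',[],[.56,-.3,.03],w=100,h=75,f=8)
q=fit(ims,CAR,[c0[0],c0[1],W[2]],.025,cams=("side",));print(q,c0)
cc,ss=np.cos(W[2]),np.sin(W[2]);d=q[0][:2]-W[:2];print('local',cc*d[0]+ss*d[1],-ss*d[0]+cc*d[1])
E
```

```text
tool F [-0.53  1.74 -0.05] [ 0.5023 -0.3177  0.0779]
0.02705382381661941
tcp [ 0.5023 -0.3178  0.0781] yaw -19.04 delta mm [13.   0.6 -0.2] rot [ 0.0013 -0.0003  0.002 ] F [-0.8 -0.6 -0.8]
(array([ 0.54202375, -0.33189262, -0.33003803]), np.float64(0.2984379110152188), 11) [ 0.53917439 -0.33051489  0.        ]
local -0.009832068746647975 -0.06621296131568466
```

View pics/o_side_ac.png

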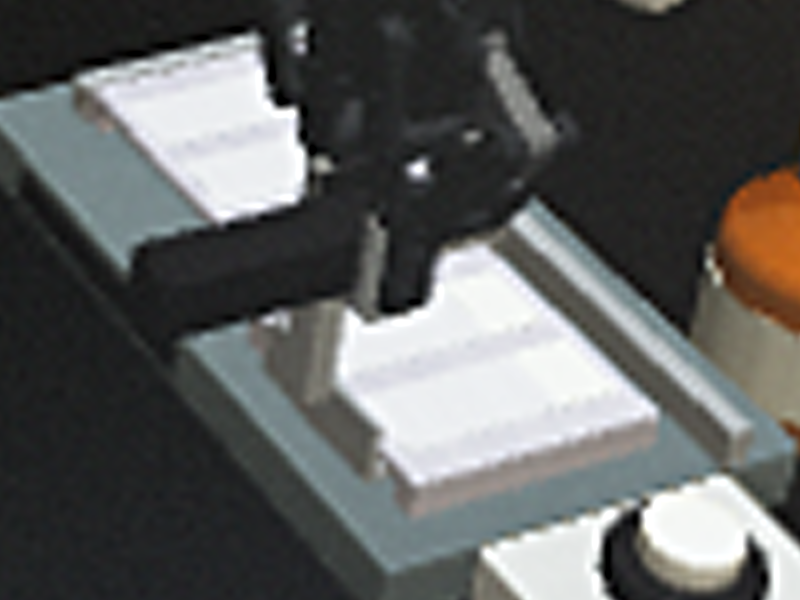

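>>> play_rows --pt "0.002 0 0 0 0 0" --pt "0.004 0 0 0 0 0" --pt "0.006 0 0 0 0 0" --pt "0.008 0 0 0 0 0" --pt "0.01 0 0 0 0 0" --pt "0.0115 0 0 0 0 0" --pt "0.0125 0 0 0 0 0" --pt "0.0135 0 0 0 0 0" --pt "0.014 0 0 0 0 0" --pt "0.0145 0 0 0 0 0" --pt "0.015 0 0 0 0 0" --pt "0.0155 0 0 0 0 0"

```text
t: 44.8
tcp_pos: [0.5165, -0.3226, 0.0777]
tool_rot: [0.698, -0.117, 0.117, -0.697]
force: [-2.0, 0.9, -0.9]
finger_gap: 0.244
```

```bash
python3 tf.py
```

```text
tool F [-2.16  0.9   0.21] [ 0.5165 -0.3226  0.0777]
```

>>> play_rows --pt "0.0005 0 0 0 0 0" --pt "0.001 0 0 0 0 0" --pt "0.001 0 0 0 0 0" --pt "-0.001 0 0.001 0 0 0" --pt "-0.001 0 0.003 0 0 0" --pt "-0.001 0 0.005 0 0 0" --pt "-0.001 0 0.007 0 0 0" --pt "-0.001 0 0.009 0 0 0" --pt "-0.001 0 0.011 0 0 0" --pt "-0.001 0 0.0125 0 0 0" --pt "-0.001 0 0.014 0 0 0" --pt "-0.001 0 0.015 0 0 0"

```text
t: 46.0
tcp_pos: [0.521, -0.3085, 0.0779]
tool_rot: [0.698, -0.116, 0.117, -0.697]
force: [-0.6, -2.1, -2.0]
finger_gap: 0.24
```

```bash
python3 tf.py
```

```text
tool F [ 0.13  1.96 -2.13] [ 0.521  -0.3085  0.0779]
```

>>> play_rows --pt "0 0 0.0005 0 0 0" --pt "0 0 0.001 0 0 0" --pt "0 0 0.0015 0 0 0" --pt "0 0 0.0015 0 0 0"

```text
t: 46.4
tcp_pos: [0.5211, -0.3082, 0.078]
tool_rot: [0.699, -0.116, 0.117, -0.696]
force: [-3.0, -5.5, -0.8]
finger_gap: 0.244
```

```bash
python3 tf.py
```

```text
tool F [-1.05  0.77 -6.19] [ 0.5211 -0.3082  0.078 ]
```

>>> play_rows --pt "0 0 -0.0015 0 0 0" --pt "0.001 0 -0.0015 0 0 0" --pt "0.002 0 -0.0015 0 0 0" --pt "0.003 0 -0.0015 0 0 0" --pt "0.003 0 -0.0015 0 0 0" --pt "0.002 0 -0.0005 0 0 0" --pt "0.002 0 0.0005 0 0 0" --pt "0.002 0 0.0005 0 0 0"

```text
t: 47.2
tcp_pos: [0.5216, -0.3082, 0.0777]
tool_rot: [0.699, -0.117, 0.116, -0.696]
force: [-6.8, -6.7, -0.6]
finger_gap: 0.243
```

```bash
python3 tf.py
```

```text
tool F [-4.25  0.68 -8.55] [ 0.5216 -0.3082  0.0777]
```

>>> play_rows --pt "-0.0015 0 -0.001 0 0 0" --pt "-0.002 0 -0.004 0 0 0" --pt "-0.002 0 -0.007 0 0 0" --pt "-0.002 0 -0.0085 0 0 0" --pt "-0.006 0 -0.0085 0 0 0" --pt "-0.016 0 -0.0085 0 0 0" --pt "-0.03 0 -0.0085 0 0 0" --pt "-0.046 0 -0.0085 0 0 0" --pt "-0.062 0 -0.0085 0 0 0" --pt "-0.075 0 -0.0085 0 0 0" --pt "-0.086 0 -0.0085 0 0 0" --pt "-0.092 0 -0.0085 0 0 0"

```text
t: 48.4
tcp_pos: [0.4321, -0.284, 0.0777]
tool_rot: [0.697, -0.117, 0.117, -0.697]
force: [-0.0, 0.3, -1.3]
finger_gap: 0.245
```

```bash
python3 tf.py; python3 chk.py ad; python3 go.py .44 -.15 .15 -10
```

```text
tool F [-0.12  1.34  0.29] [ 0.4321 -0.284   0.0777]
bay0 ('side',) off mm [-0.1 -1.3] 1.4 0.14 7
bay0 ('top',) off mm [0.5 5.6] -0.4 0.09 6
bay1 ('side',) off mm [ 0.9 -1.4] -0.6 0.17 12
bay1 ('top',) none
slot0 ('side',) off mm [ 1.9 -6.4] 1.5 0.59 11
slot0 ('top',) off mm [0.2 1.1] 0.0 0.09 6
B ('side',) (array([ 0.6011034 , -0.04019666, -0.10599987]), np.float64(1.2906566136084862e-07), 2)
none
tcp [ 0.4326 -0.2844  0.0777] yaw -19.07 delta mm [-36.9 -72.4 129.4] rot [ 0.0006 -0.1583  0.0004] F [ 0.1 -0.8 -2. ]
```

View pics/o_side_ad.png

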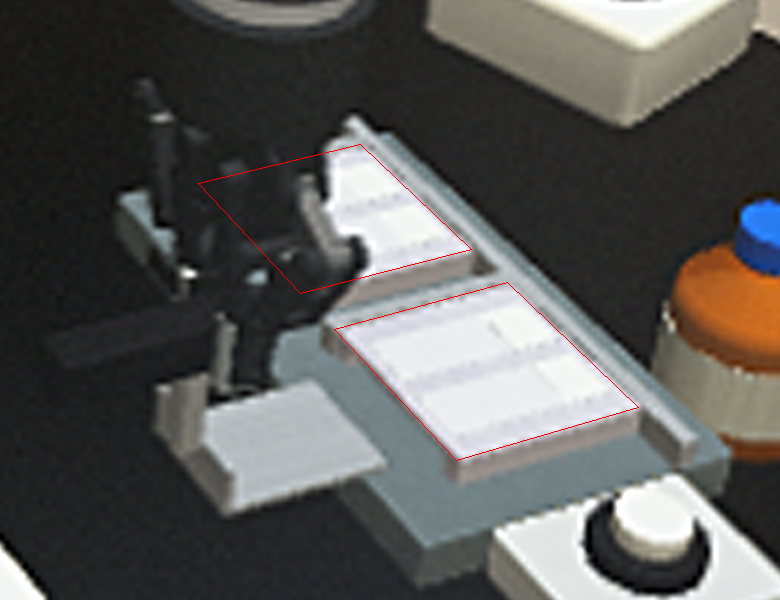

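>>> play_rows --pt "-0.002 -0.006 0 0 0 0" --pt "-0.004 -0.018 0.002 0 0 0" --pt "-0.008 -0.034 0.01 0 -0.01 0" --pt "-0.012 -0.05 0.024 0 -0.03 0" --pt "-0.017 -0.062 0.042 0 -0.05 0" --pt "-0.021 -0.069 0.06 0 -0.07 0" --pt "-0.025 -0.072 0.078 0 -0.09 0" --pt "-0.028 -0.072 0.095 0 -0.115 0" --pt "-0.032 -0.072 0.11 0 -0.135 0" --pt "-0.035 -0.072 0.121 0 -0.15 0" --pt "-0.037 -0.072 0.127 0 -0.157 0" --pt "-0.037 -0.072 0.129 0 -0.158 0"

```text
t: 49.7
tcp_pos: [0.4404, -0.15, 0.1494]
tool_rot: [0.705, -0.061, 0.061, -0.704]
force: [-0.5, -0.1, -2.0]
finger_gap: 0.242
```

```bash
python3 chk.py ae; python3 go.py .447 .0275 .1 9.6
```

```text
bay0 ('side',) off mm [ 0.9 -0.9] -0.4 0.25 9
bay0 ('top',) off mm [0.3 6.2] -0.6 0.18 8
bay1 ('side',) off mm [ 0.9 -1.2] -0.5 0.15 12
bay1 ('top',) off mm [2.  1.3] -4.9 0.26 10
slot0 ('side',) off mm [ 1.9 -6.4] 1.5 0.59 11
slot0 ('top',) off mm [0.3 1.5] -0.1 0.0 6
B ('side',) (array([ 0.61811332, -0.04475894, -0.01104494]), np.float64(0.10253287586260995), 5)
B ('top',) (array([ 0.62176924, -0.05054881, -0.52007346]), np.float64(1.979985397859707e-09), 3)
tcp [ 0.4408 -0.151   0.1494] yaw -9.98 delta mm [-24.9  49.1 176.9] rot [ 0.0018 -0.3417  0.0012] F [-0.2  0.2 -1.1]
```

View pics/side_ae.png

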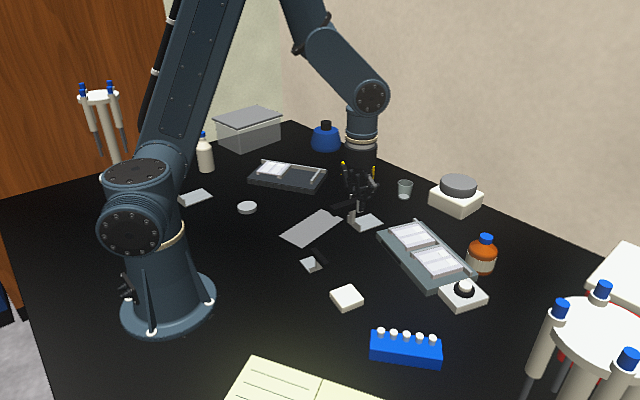

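>>> play_rows --pt "0 0 0.004 0 -0.007 0" --pt "-0.002 0 0.013 0 -0.024 0" --pt "-0.004 0 0.027 0 -0.051 0" --pt "-0.006 0 0.046 0 -0.089 0" --pt "-0.009 0.005 0.067 0 -0.13 0" --pt "-0.012 0.012 0.088 0 -0.171 0" --pt "-0.015 0.02 0.11 0 -0.212 0" --pt "-0.018 0.03 0.131 0 -0.253 0" --pt "-0.021 0.038 0.15 0 -0.29 0" --pt "-0.023 0.044 0.165 0 -0.318 0.001" --pt "-0.0245 0.048 0.174 0.001 -0.335 0.001" --pt "-0.025 0.049 0.177 0.002 -0.342 0.001"

```text
t: 51.0
tcp_pos: [0.446, 0.029, 0.0999]
tool_rot: [-0.704, -0.06, 0.061, 0.705]
force: [-0.7, 0.4, -1.5]
finger_gap: 0.239
```

```bash
python3 go.py .447 .0275 .053 9.6
```

```text
tcp [0.446  0.029  0.0999] yaw 9.76 delta mm [ 0.7 46.9 -1.7] rot [-0.0011  0.0027 -0.0011] F [-0.7  0.4 -1.5]
```

>>> play_rows --pt "0.001 0.004 -0.001 0 0.003 0" --pt "0.001 0.013 -0.0015 0 0.003 -0.001" --pt "0.001 0.024 -0.0015 0 0.003 -0.001" --pt "0.001 0.034 -0.0015 0 0.003 -0.001" --pt "0.001 0.041 -0.0015 0 0.003 -0.001" --pt "0.001 0.045 -0.0015 0 0.003 -0.001" --pt "0.001 0.047 -0.0015 0 0.003 -0.001" --pt "0.001 0.047 -0.0015 0 0.003 -0.001" --pt "0.001 0.048 -0.0015 0 0.003 -0.001" --pt "0.001 0.048 -0.0015 0 0.003 -0.001"

```text
t: 52.0
tcp_pos: [0.4481, 0.0264, 0.0524]
tool_rot: [-0.705, -0.059, 0.058, 0.705]
force: [0.0, 0.2, -0.9]
finger_gap: 0.239
```

```bash
python3 tf.py;python3 go.py .447 .0275 .053 9.6; python3 - <<'E'
from look import *
ims=grab('af');lp,lz=lifter_pose();print(lz)
draw(ims,'af',[(rect(-.095,.095,-.045,.045,0),[.4422,.0264,.168],0,(0,255,0))],[.45,.02,.03],w=100,h=75,f=8)
E
```

```text
tool F [0.05 0.94 0.17] [0.4481 0.0264 0.0524]
tcp [0.4481 0.0264 0.0524] yaw 9.44 delta mm [-0.9 -0.6  1.2] rot [-0.0003 -0.0028  0.0016] F [ 0.   0.2 -0.9]
0.0014364454603577811
```

View pics/o_side_af.png

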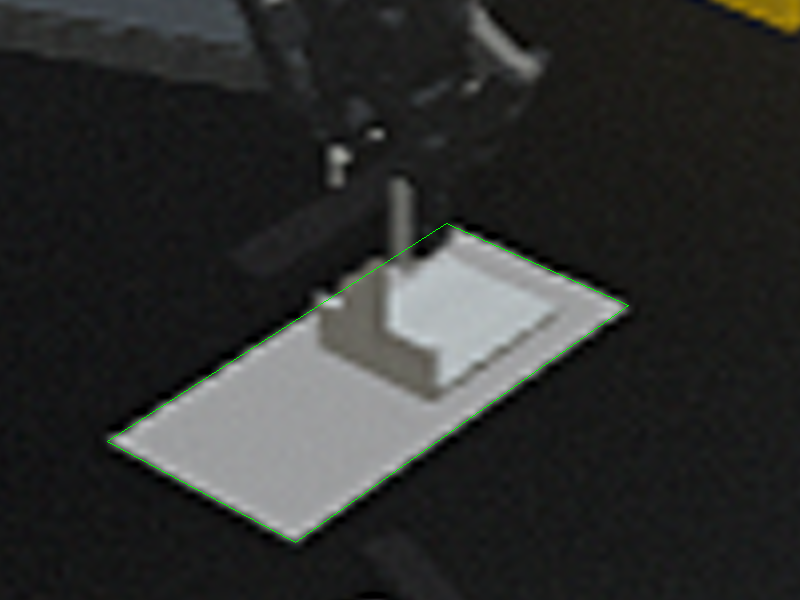

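>>> play_rows --pt "0 0.0005 0 0 0 0" --pt "0 0.001 0 0 0 0" --pt "0 0.001 0 0 0 0"

```text
t: 52.4
tcp_pos: [0.4481, 0.0264, 0.0519]
tool_rot: [-0.705, -0.059, 0.058, 0.705]
force: [-0.9, -0.6, 4.8]
finger_gap: 0.243
```

>>> play_rows --pt "0 0 0 0 0 0" --pt "0 0 0 0 0 0" --pt "0 0 0 0 0 0" --pt "0 0 0 0 0 0" --pt "0 0 0 0 0 0" --pt "0 0 0 0 0 0" --pt "0 0 0 0 0 0" --pt "0 0 0 0 0 0" --gripper 0.06

```text
t: 53.2
tcp_pos: [0.4479, 0.0265, 0.0511]
tool_rot: [-0.704, -0.058, 0.058, 0.705]
force: [-0.2, 0.2, 0.9]
finger_gap: 0.7
```

>>> play_rows --pt "0 -0.005 0 0 0 0" --pt "0 -0.015 0 0 0 0" --pt "0 -0.03 0 0 0 0" --pt "0 -0.05 0 0 0 0" --pt "0 -0.07 0 0 0 0" --pt "0 -0.09 0 0 0 0" --pt "0 -0.11 0 0 0 0" --pt "0 -0.125 0 0 0 0" --pt "0 -0.135 0 0 0 0" --pt "0 -0.14 0 0 0 0"

```text
t: 54.2
tcp_pos: [0.4481, 0.0263, 0.1925]
tool_rot: [-0.705, -0.059, 0.057, 0.705]
force: [0.4, -0.1, 0.4]
finger_gap: 0.707
```

```bash
python3 tf.py; python3 - <<'E'
from look import *
ims=grab('ag')
W=[.5729,-.2725,-.332]
draw(ims,'ag',[(rect(-.095,.095,-.045,.045,0),[.4422,.0264,.168],0,(0,255,0))],[.45,.02,.03],w=100,h=75,f=8)
b=TF(W,[[0,-.16,.0]])[0];print('button xy',b)
draw(ims,'ag2',[],[b[0],b[1],.04],w=60,h=50,f=10)
print(w2px('top',[[b[0],b[1],z] for z in(.035,.04,.045,.05)]),w2px('side',[[b[0],b[1],z] for z in(.035,.04,.045,.05)]))
o={c:(w2px(c,[[b[0],b[1],.04]])[0]*10).astype(int)-[300,250] for c in("top","side")};print(o)
E
```

```text
tool F [ 0.43 -0.38 -0.15] [0.4481 0.0263 0.1925]
button xy [ 0.52075049 -0.42376278  0.        ]
[[484.71380186 191.07960048]
 [485.3697211  190.77514082]
 [486.03118733 190.46811574]
 [486.69827149 190.15849254]] [[463.42793158 287.7572296 ]
 [463.83806006 286.13205026]
 [464.2505545  284.49786351]
 [464.66543611 282.85459145]]
{'top': array([4553, 1657]), 'side': array([4338, 2611])}
```

View pics/o_side_ag.png

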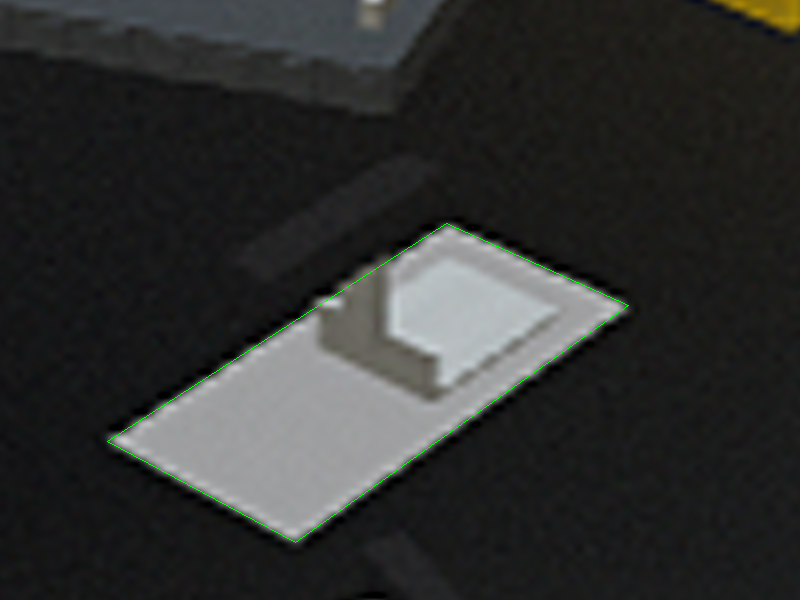

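View pics/o_side_ag2.png

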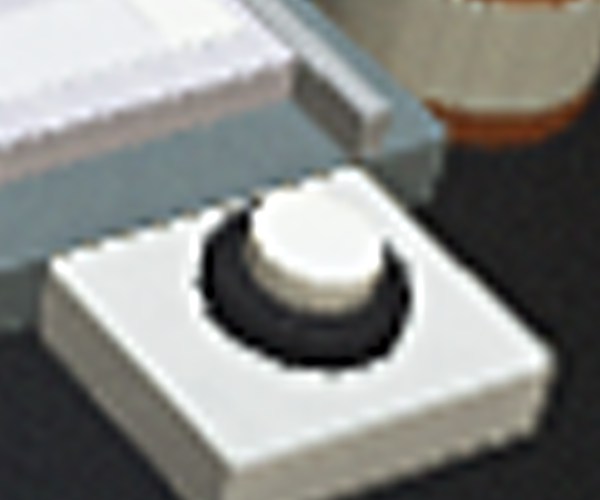

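View pics/o_top_ag2.png

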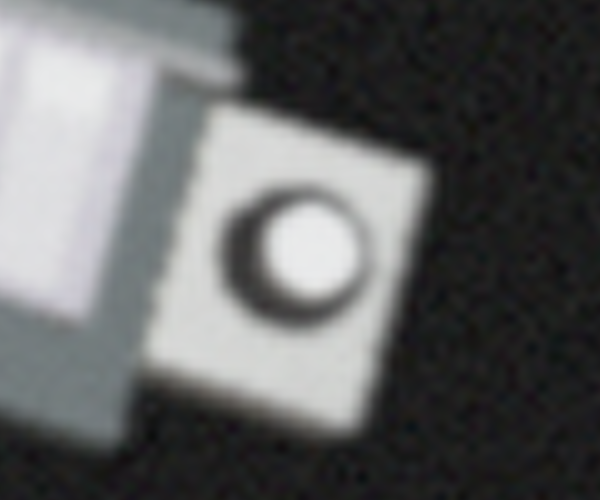

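```bash
python3 go.py .521 -.424 .15 -19; python3 - <<'E'
from h import *
print(px2w('top',[(474.5,145)],.105), px2w('top',[(486.5,190.5)],.046),px2w('side',[(465.6,285.1)],.046))
E
```

```text
tcp [0.448  0.0263 0.1918] yaw 9.44 delta mm [  -1.9   41.8 -456.2] rot [-0.0006  0.4963  0.0022] F [ 0.2  0.7 -0.2]
[[ 0.65031442 -0.37359838  0.105     ]] [[ 0.52045445 -0.42478701  0.046     ]] [[ 0.52026547 -0.42731122  0.046     ]]
```

>>> play_rows --pt "0 0 -0.009 0 0.01 0" --pt "0 0 -0.032 0 0.035 0" --pt "0 0 -0.068 0 0.074 0" --pt "-0.001 0 -0.115 0 0.125 0" --pt "-0.001 0 -0.165 0 0.18 0" --pt "-0.001 0 -0.215 0 0.234 0" --pt "-0.001 0 -0.265 0 0.288 0" --pt "-0.001 0 -0.315 0 0.343 0" --pt "-0.002 0 -0.365 0 0.397 0" --pt "-0.002 0 -0.41 0 0.446 0" --pt "-0.002 0.01 -0.442 0 0.481 0.001" --pt "-0.002 0.02 -0.456 0 0.496 0.002" --gripper 0.0 --force 60

```text
t: 55.5
tcp_pos: [0.52, -0.4279, 0.1692]
tool_rot: [0.697, -0.118, 0.118, -0.697]
force: [-0.8, -1.0, -0.3]
finger_gap: 0.001
```

```bash
python3 go.py .521 -.425 .06 -19
```

```text
tcp [ 0.52   -0.4279  0.1692] yaw -19.22 delta mm [1.000e-01 1.092e+02 3.200e+00] rot [ 0.0004 -0.0039 -0.001 ] F [-0.8 -1.  -0.3]
```

>>> play_rows --pt "0 0.005 0.001 0 0 0" --pt "0 0.015 0.002 0 0 0" --pt "0 0.03 0.002 0 0 0" --pt "0 0.05 0.002 0 0 0" --pt "0 0.07 0.002 0 0 0" --pt "0 0.087 0.002 0 0 0" --pt "0 0.099 0.002 0 0 0" --pt "0 0.106 0.002 0 0 0" --pt "0 0.109 0.002 0 0 0" --pt "0 0.109 0.002 0 0 0"

```text
t: 56.5
tcp_pos: [0.5213, -0.4216, 0.062]
tool_rot: [-0.697, 0.117, -0.116, 0.698]
force: [-0.5, -1.8, -0.5]
finger_gap: 0.005
```

```bash
python3 go.py .521 -.425 .046 -19; python3 - <<'E'
from look import *
ims=grab('ah')
draw(ims,'ah',[],[.521,-.425,.06],w=75,h=60,f=10)
E
```

```text
tcp [ 0.5213 -0.4216  0.062 ] yaw -18.96 delta mm [ 0.9 16.  -3.4] rot [-0.0005  0.0007 -0.0012] F [-0.5 -1.8 -0.5]
```

View pics/o_side_ah.png

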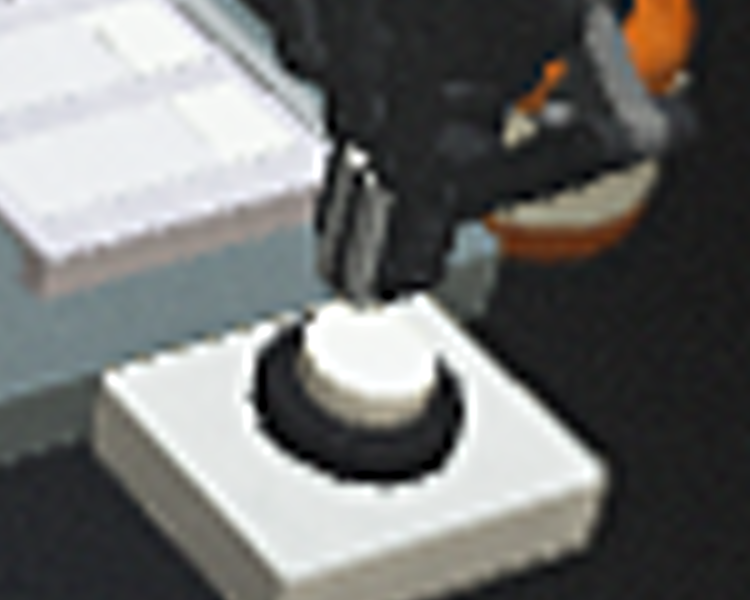

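>>> play_rows --pt "0.001 0.003 -0.002 0 0 0" --pt "0.001 0.007 -0.003 0 0 0" --pt "0.001 0.01 -0.003 0 0 0" --pt "0.001 0.013 -0.003 0 0 0" --pt "0.001 0.015 -0.003 0 0 0" --pt "0.001 0.017 -0.003 0 0 0" --pt "0.001 0.018 -0.003 0 0 0" --pt "0.001 0.018 -0.003 0 0 0"

```text
t: 57.4
tcp_pos: [0.5209, -0.4248, 0.044]
tool_rot: [-0.697, 0.117, -0.116, 0.698]
force: [-1.7, 0.9, 2.9]
finger_gap: -0.004
```

```bash
python3 tf.py
```

```text
tool F [-1.89 -2.92  0.3 ] [ 0.5209 -0.4248  0.044 ]
```

>>> play_rows --pt "0 0.001 0 0 0 0" --pt "0 0.002 0 0 0 0" --pt "0 0.003 0 0 0 0" --pt "0 0.004 0 0 0 0" --pt "0 0.0045 0 0 0 0" --pt "0 0.005 0 0 0 0" --pt "0 0.005 0 0 0 0"

```text
t: 58.1
tcp_pos: [0.5209, -0.4249, 0.0409]
tool_rot: [-0.697, 0.117, -0.116, 0.698]
force: [-3.5, 2.8, 12.3]
finger_gap: 0.003
```

```bash
python3 tf.py
```

```text
tool F [ -4.2  -12.25   1.54] [ 0.5209 -0.4249  0.0409]
```

>>> play_rows --pt "0 0.0005 0 0 0 0" --pt "0 0.001 0 0 0 0" --pt "0 0.0015 0 0 0 0" --pt "0 0.0015 0 0 0 0" --pt "0 0.0015 0 0 0 0" --pt "0 0.0015 0 0 0 0"

```text
t: 58.7
tcp_pos: [0.521, -0.4249, 0.0408]
tool_rot: [-0.697, 0.117, -0.116, 0.698]
force: [-4.2, 4.4, 19.6]
finger_gap: -0.0
```

```bash
python3 tf.py; python3 - <<'E'
from look import *
ims=grab('ai')
draw(ims,'ai',[],[.521,-.425,.06],w=75,h=60,f=10)
E
```

```text
tool F [ -5.37 -19.6    2.77] [ 0.521  -0.4249  0.0408]
```

View pics/o_side_ai.png

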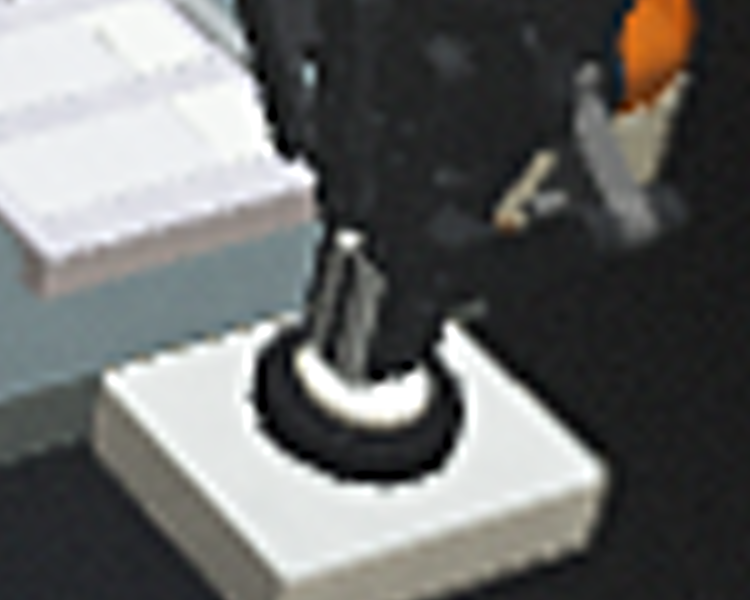

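>>> play_rows --pt "0 -0.005 0 0 0 0" --pt "0 -0.015 0 0 0 0" --pt "0 -0.035 0 0 0 0" --pt "0 -0.06 0 0 0 0" --pt "0 -0.09 0 0 0 0" --pt "0 -0.12 0 0 0 0" --pt "-0.02 -0.15 0 0 0 0" --pt "-0.05 -0.175 0 0 0 0" --pt "-0.09 -0.19 0 0 0 0" --pt "-0.12 -0.2 0 0 0 0" --pt "-0.14 -0.2 0 0 0 0" --pt "-0.15 -0.2 0 0 0 0"

```text
t: 60.0
tcp_pos: [0.3784, -0.3758, 0.2381]
tool_rot: [-0.697, 0.117, -0.117, 0.697]
force: [0.0, 0.2, -0.4]
finger_gap: -0.001
```

```bash
python3 tf.py; python3 chk.py aj; python3 - <<'E'
from look import *
ims={n:cv2.imread(f'pics/{n}_aj.png') for n in("top","side")}
C=[.5643,.3085,.5377]
d0=TF(C,[[0,.057,0]])[0];p=[d0[0],d0[1],C[2]]
draw(ims,'aj3',[(CAR,p,.025,(0,0,255))],[.54,.32,.03],w=90,h=70,f=8)
E
```

```text
tool F [-0.02  0.39  0.18] [ 0.3784 -0.3758  0.2381]
bay0 ('side',) off mm [ 1.1 -1.1] -0.7 0.12 8
bay0 ('top',) off mm [0.9 0.2] -1.2 0.24 10
bay1 ('side',) off mm [ 0.7 -1.2] -0.3 0.16 12
bay1 ('top',) off mm [1.4 0.5] -0.3 0.19 8
slot0 ('side',) off mm [ 1.9 -6.4] 1.5 0.6 11
slot0 ('top',) off mm [0.1 1.5] -0.8 0.06 6
none
none
```

View pics/top_aj.png

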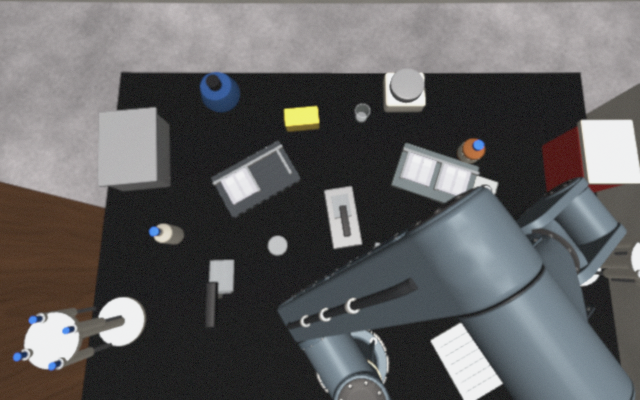

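View pics/o_side_aj.png

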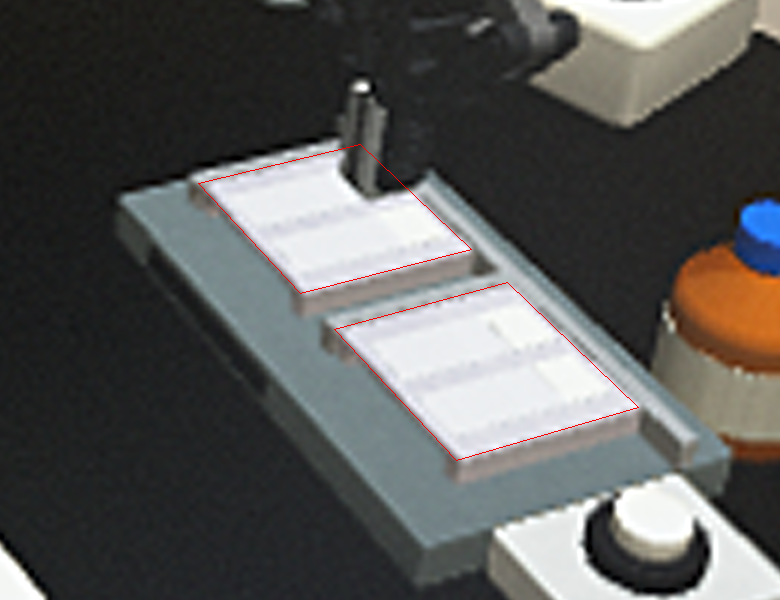

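View pics/o_top_aj3.png

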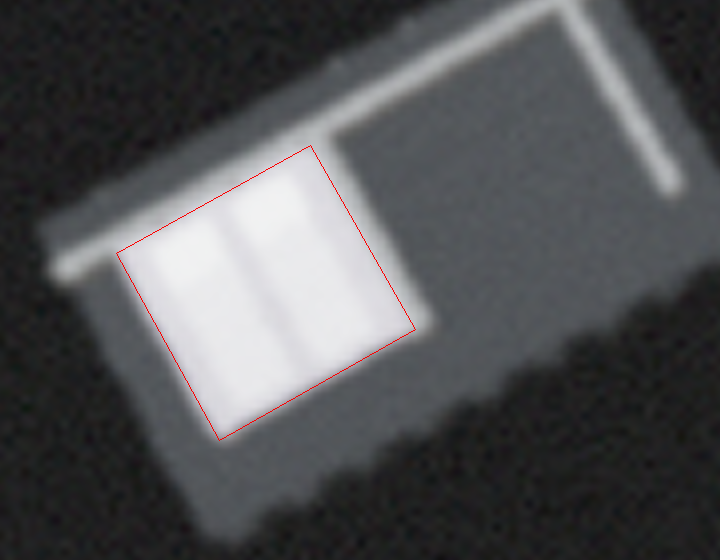

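View pics/o_side_aj3.png

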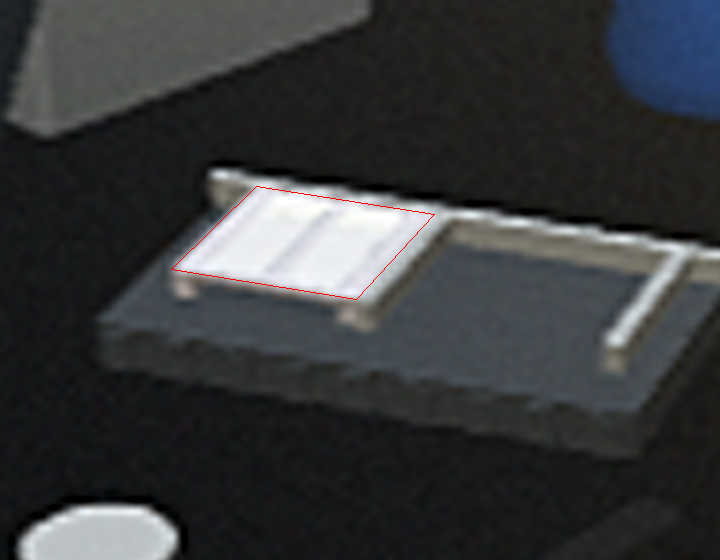

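```bash
python3 -c "
from station import *
print(sign_off())"
```

```text
the job is handed in; nothing more can be done
None
```

The changeover is finished and handed in after 60 s of the 210 s allowed. There were three carriers at the start: one finished on the warmer and two fresh on the bench.

- **Carriers:** All were lifted with the spatula. I put the finished one from bay1 into the cooler's left place (slot0), then the fresh ones into bay0 and bay1. I pushed each against its back and side fences until the push force rose to about 3–9 N.
- **Start button:** I laid the spatula on its mat first, then pressed the button with the shut fingers. It bottomed out: the force rose from 12 to 20 N with no further travel.
- **Last checks:** In the final pictures all three carriers lie on the outlines for flush seating. Most edge fits agreed within about 1.5 mm and 1°. The final pictures also show the spatula on its mat, and the gripper was clear of everything.
- **One disagreement:** The side-camera fit for slot0 read 6 mm off and 1.5° turned, with a poor residual. I took it to be following the fence edge, because the top-camera fit (1.5 mm) and the overlays in both views showed the carrier flush.

I saw no carrier get knocked aside during the run.

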